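# Load the nest tray with two steel plates and lock the keeper

### The job

Take the two steel plates that stand on edge in the rack and lay each one flat, all the way down, in the tray pocket of its own shape. Leave the keeper arm swung clear until both lie flat, then swing the tray's keeper arm across them until it clicks home at the end of its swing. Leave the spray can, the screw bin and the screwdriver where they are.

Things in the scene. Friction and masses are not known exactly. Their poses are not given: they have to be found in the camera images.
- rack: Fixed dark steel rack, base 120 (x) x 124 (y) x 8 mm, origin under its centre. Two slots run along its x at y = +40 and y = -40 mm; each has two guide plates 4 mm thick, 56 mm long, (x from -38 to +18 mm), 10 mm apart, up to z = 30 mm. Either plate may stand in either slot, with its body x along the rack's x.
- strap: Loose plain rectangular steel plate 100 x 60 x 8 mm with two 14 mm holes, 34 mm either side of the middle; 0.2 to 0.45 kg. It starts standing on a long edge. Its axes: x along the 100 mm, y along the 8 mm thickness, z along the 60 mm. Origin: middle of the lower long edge as it stands (centre of the plate at z = +30 mm).
- tongue_plate: Loose steel plate with a wide part 70 x 60 x 8 mm (a 16 mm hole in its middle) and, from the middle of one short side, a tongue 30 mm long and 22 mm wide pointing to its +x; 0.2 to 0.4 kg. It starts standing on edge, tongue level. Axes: x along the tongue, y along the 8 mm thickness, z along the 60 mm. Origin: middle of the wide part's lower edge as it stands.
- strap_mid (a point): Centre of the strap (axes as strap).
- tongue_plate_mid (a point): Centre of the tongue plate's wide part (axes as tongue_plate).
- tray: Fixed tray 150 (x) x 260 (y) x 15 mm, grey plastic top on an aluminium base; origin under its centre, z up. Two pockets 9 mm deep are sunk in it, floor at z = 6 mm.
- strap_pocket (a point): Centre of the floor of the rectangular pocket, axes as the tray: 66 mm along x, 106 mm along y, 9 mm deep. The strap lies in it with its 100 mm along the tray's y, either face up, either way round.
- tongue_pocket (a point): Centre of the floor of the wide part of the other pocket, axes as the tray: wide part 76 mm along x, 66 mm along y, 9 mm deep; from the middle of its +x side a slot 30 mm wide (y) runs on for 32 mm. The tongue plate lies in it with its tongue in the slot, pointing to the tray's +x, either face up.
- keeper (a joint): Angle of the keeper arm about its vertical pivot, rad: 0 points along the tray's +x, it grows anticlockwise from above; end stop at 1.575, where the arm points along the tray's +y and lies over both pockets. A spring ball resists from about 1.43, is passed at 1.50 and then draws the arm home; it takes some 6 N sideways at the post. The arm starts near 0.
- keeper_pivot (a point): On the pivot axis of the keeper, at half the arm's thickness, 24 mm above the table. The arm is a steel bar 20 mm wide and 10 mm thick, its underside 4 mm above the tray, reaching 162 mm from the pivot.
- keeper_post (a point): Middle of the upright round steel post on the keeper arm, 150 mm from the pivot: 14 mm in diameter, 45 mm tall, its top 74 mm above the table.
- spray_can: Bystander: loose upright can 52 mm in diameter and about 140 mm tall, origin under its centre.
- screw_bin: Bystander: loose open black bin 90 x 70 x 40 mm, origin under its centre.
- screwdriver: Bystander: loose screwdriver lying on the table.
Mind the look-alikes: they are no part of the job. What is shaped like the tongue_plate but turquoise is not meant. What is shaped like the strap but pink is not meant.

How it is judged (in metres and radians):
On the way, in this order (a step that is already met when the one before it is completed fails the run):
1. both plates lie flat in their own pockets, with the keeper arm still swung clear (below 0.5 rad) (horizontal distance between strap_mid and strap_pocket below 0.007 m and z of strap_mid in the frame of strap_pocket between 0.002 and 0.0065 m and angle between the y axis of strap and the z axis of strap_pocket, either way round below 0.05 rad and horizontal distance between tongue_plate_mid and tongue_pocket below 0.007 m and z of tongue_plate_mid in the frame of tongue_pocket between 0.002 and 0.0065 m and angle between the y axis of tongue_plate and the z axis of tongue_pocket, either way round below 0.05 rad and value of joint keeper below 0.5 rad), for 0.2 s.
2. the keeper has passed its detent and sits home (value of joint keeper above 1.54 rad), for 0.2 s.
At the end, for the whole second after the job is handed in: Each plate lies at rest in its own pocket: centre within 7 mm of the pocket's centre, within 0.05 rad of flat and down on the floor (plate's mid-plane 2 to 6.5 mm above it); the keeper is home past its detent (over 1.54 rad) (horizontal distance between strap_mid and strap_pocket below 0.007 m and z of strap_mid in the frame of strap_pocket between 0.002 and 0.0065 m and angle between the y axis of strap and the z axis of strap_pocket, either way round below 0.05 rad and horizontal distance between tongue_plate_mid and tongue_pocket below 0.007 m and z of tongue_plate_mid in the frame of tongue_pocket between 0.002 and 0.0065 m and angle between the y axis of tongue_plate and the z axis of tongue_pocket, either way round below 0.05 rad and value of joint keeper above 1.54 rad and linear speed of each of strap, tongue_plate below 0.02 m/s); the robot touches nothing.
It fails at once if the spray can is moved more than 30 mm (distance of spray_can from where it was at the start of the episode above 0.03 m).
It fails at once if the screw bin is moved more than 30 mm (distance of screw_bin from where it was at the start of the episode above 0.03 m).
It fails at once if the screwdriver is moved more than 30 mm (distance of screwdriver from where it was at the start of the episode above 0.03 m).
It also fails if it takes over 72 s, if anything falls off the work surface, if the arm or the gripper's body presses on something with over 40 N, if the wrist force passes 120 N, or if a joint passes its speed limit or range.

### The arm

A 6-joint arm with a two-finger parallel gripper is mounted at the origin on the work surface. World frame = base frame: x ahead of the robot, y to its left, z up, the work surface at z = 0. Lengths are in m, angles in degrees, forces in N, time in s.
With the tool pointing down it reaches from about 0.4 to 0.825 m from the base axis. Payload 7 kg.
Tool frame: the origin (TCP) lies at the very end of the fingers, on their centre line; the grasp point (between the pads) lies 19 mm behind it (ctrl.tcp_to_grasp is the distance from the TCP to the grasp point, in m); z points along the fingers, y is the direction in which the jaws open and shut (so a half turn about z gives the same grasp; the last joint's range is limited). The gripper opens to 88 mm and grips with 3 to 60 N. Pads are 19 mm wide; open, the fingers measure 130 mm over their backs; the gripper's body (78 mm by 193 mm) begins 47 mm behind the grasp point.
Start: joints at [88.642, 20.546, 0.682, 0, -70.136, -16.507], TCP at [0.207, 0.642, 0.227] pointing down, gripper open.
Joint ranges: [-176.03, 176.03], [-82.01, 121.73], [-58.28, 71.71], [-173.87, 95.51], [-174.79, -0.11], [-173.66, 173.66]. Speed limits (degrees/s): [136.94, 136.94, 172.46, 180, 180, 180].

### API

Orientations are given as [roll, pitch, yaw] about the fixed x, y, z axes, in that order (R = Rz(yaw) Ry(pitch) Rx(roll)).
In Python, from plant import ctrl gives the robot as it stands.
- The arm moves only by the tool jog_arm, never from a script. Its argument "commands" is a list of rows, each an object of numbers: "x", "y", "z": the shift along the tool's x, y, z in cm; "roll": the turn about the tool's z in rad. In form: [{"x": .., "y": .., "z": .., "roll": ..}, ...]. A call has 1 to 12 rows; each row shifts and turns the commanded pose from where the row before left it, along the tool's axes as they then stand; what a row does not reach is not made up. A row lasts 1/10 s, in which the tool goes at most 50 mm and 8.59 degrees, less where a joint would pass 70% of its speed; a pose out of reach is approached as far as the arm can. A call is refused whole if a number of a shift passes 5 or a number of a turn 0.15, either way. A call with a gripper value outside its range is refused whole. "gripper" is the finger opening in cm, from 0 to 8.76, set as the call begins (left out, the last holds). The fingers move at their own pace and stop on an object; the grip force is fixed at half the most. Time passes only in rows, so rows that do not move let the fingers close. It gives the time, the measured TCP pose, the force and the opening at its end, in the units of the state.
- ctrl.get_obs(): the state, without advancing time (a new reading comes with each control period).
- ctrl.snapshot(name): name is "scene" or "side" or "wrist"; returns a dict with "image" (400x640x3 uint8, red, green, blue), "mtx" (3x3 intrinsics, pixels), "k1" (the pictures are not rectified: a ray, as slopes to the right and down, at radius r is drawn at 1 + k1 r^2 times it, then the intrinsics apply), "position" and "orientation" of the camera in the world; the wrist camera has in their place "hand_eye" (4x4, takes a point from camera to tool coordinates, whose origin is the TCP and whose axes are the flange's). Camera axes: x right, y up, looking along -z (the intrinsics and any distortion apply to the point x, -y, -z); pixel columns grow to the right and rows downward; lengths in m; the calibration is good to about 2 mm. A picture is of the moment at which its call begins: read the wrist's pose just before it. There is no depth.
- ctrl.close_job(): hands the job in, once; it reports no verdict.
Trained networks look in the newest picture that a camera, given by its name, has taken for a name from the list of things; names that differ only in an ending like _2 or _b are one class to them, and where a whole thing is asked for, a point or a joint stands for the part that bears it (a point fixed in the world has none). Each returns a list of dicts, best first, with "confidence" (0 to 1); they miss things now and then, are a little off and sometimes report something else, mostly with a low value. They report only what shows in the picture. A call takes as long as a camera call. They do not tell look-alikes from the thing itself.
- ctrl.search_frame(camera, query): "position" ([column, row] as shares, 0 to 1, of the picture: columns of its width, rows of its height, amid what is visible of it).
- ctrl.regions_of(camera, query): "mask" (400x640 bool, what is visible of it) and "position" ([column, row] as shares, 0 to 1, of the picture: columns of its width, rows of its height, amid what is visible of it).
The state is a dict: "clock": time; "joint_pos": joint angles; "qvel": joint speeds; "tau": joint torques, N m; "tool_pos": TCP position; "orientation": TCP orientation; "force": force on the tool from outside, world axes, zero at the start; "moment": the same for the moment, N m; "opening": finger opening in m.
Only numpy, scipy, OpenCV 4.12 (cv2) and the standard library are available. Lean on these libraries where they do the work, as an engineer would, in place of code of your own. Each camera call takes 0.05 s, during which the arm holds its last target.

## Working session

There is one attempt and no reset: what is moved stays moved. The work goes in short steps, Python scripts to look and compute and a tool call to move; the robot and the scene stay as the last step left them, time stands still between calls to the robot, and variables do not carry over. Pictures are saved under pics/ and viewed, and the job is handed in when it is done.

Besides the shell and the picture viewer there is one more tool, called as name(argument=value, ...), one argument or row to a line, values as JSON. jog_arm: Moves the arm, as the interface text tells. Its arguments: {"type":"object","properties":{"commands":{"type":"array"},"gripper":{"type":"number"}},"required":["commands"]}

```bash
ls; mkdir -p pics; python3 - <<'E'
from plant import ctrl
import cv2
print(ctrl.get_obs())
for n in ("scene","side","wrist"):
    s=ctrl.snapshot(n)
    cv2.imwrite(f"pics/{n}0.png",s["image"][:,:,::-1])
    print(n,{k:v for k,v in s.items() if k!="image"})
E
```

```text
pics
{'clock': 0.0, 'joint_pos': array([ 8.86427700e+01,  2.05906263e+01,  6.34658769e-01, -2.08585679e-02,
       -7.01343784e+01, -1.65067237e+01]), 'qvel': array([ 0.05783561,  0.0242494 ,  0.03817209, -0.03941714, -0.0396308 ,
        0.10591755]), 'tau': array([-3.94483031e-04, -5.82716274e+01,  2.93054366e+01,  6.99729323e+00,
        7.06183855e-03, -1.61405947e-04]), 'tool_pos': array([0.20693491, 0.64199777, 0.2256362 ]), 'orientation': array([ 1.79907806e+02, -6.87204302e-03, -1.78710517e+01]), 'force': array([ 0.17098582, -0.37164464, -0.31953636]), 'moment': array([ 0.03693278, -0.0008466 , -0.04151627]), 'opening': 0.08743363372767504}
scene {'mtx': array([[471.06079844,   0.        , 318.07656136],
       [  0.        , 471.06079844, 204.58470463],
       [  0.        ,   0.        ,   1.        ]]), 'k1': 0.0424568166891582, 'position': array([ 1.05984184, -0.71735049,  1.24611997]), 'orientation': array([36.14183065,  0.94281573, 34.47065699])}
side {'mtx': array([[425.0685201 ,   0.        , 320.52379686],
       [  0.        , 425.0685201 , 203.03714007],
       [  0.        ,   0.        ,   1.        ]]), 'k1': -0.0795700574258733, 'position': array([-0.0206071 , -0.81888296,  0.91156134]), 'orientation': array([ 48.80713055,   0.76286817, -34.43448881])}
wrist {'mtx': array([[288.57872742,   0.        , 314.4865262 ],
       [  0.        , 288.57872742, 197.39596652],
       [  0.        ,   0.        ,   1.        ]]), 'k1': -0.026115874376063542, 'hand_eye': array([[-4.86827188e-04,  9.51134799e-01,  3.08775577e-01,
         8.39252569e-02],
       [ 9.99999795e-01,  3.34903361e-04,  5.45019943e-04,
         2.00190109e-04],
       [ 4.14977456e-04,  3.08775779e-01, -9.51134768e-01,
        -1.57977700e-01],
       [ 0.00000000e+00,  0.00000000e+00,  0.00000000e+00,
         1.00000000e+00]])}
```

View pics/scene0.png

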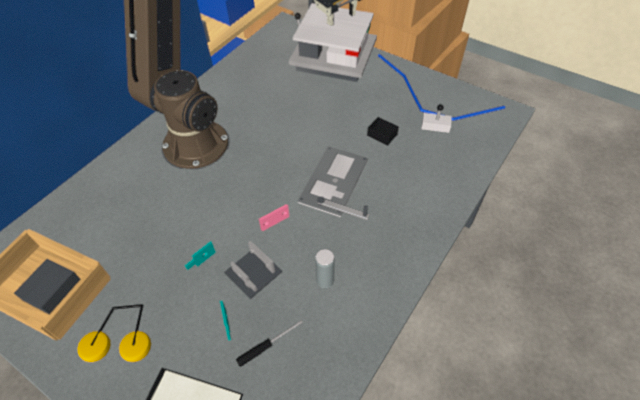

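View pics/side0.png

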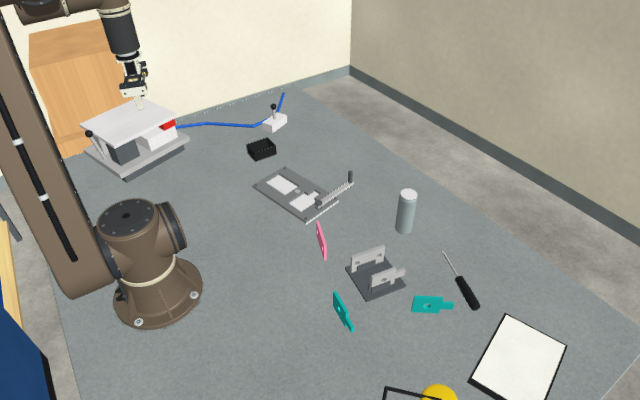

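View pics/wrist0.png

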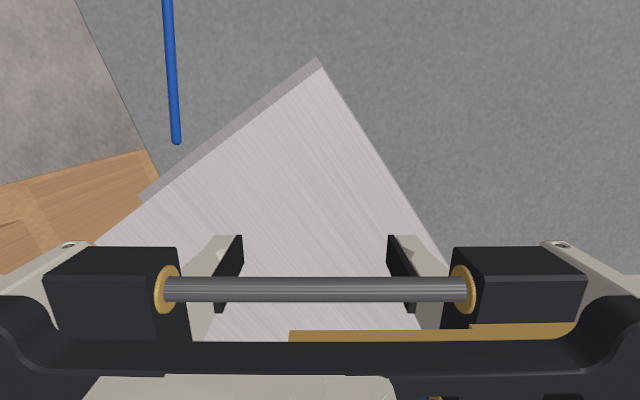

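The scene view has the rack at about (253,270), the tray at (335,180) with the keeper along its near side, and the turquoise and pink look-alikes on the table. I'll set up the helpers and rough positions next.

```bash
cat > h.py <<'E'
import numpy as np, cv2, pickle
from scipy.spatial.transform import Rotation as Ro
from scipy.optimize import least_squares
def rpy(o): return Ro.from_euler('xyz',o,degrees=True).as_matrix()
def campose(s,obs=None):
    if 'hand_eye' in s:
        T=np.eye(4);T[:3,:3]=rpy(obs['orientation']);T[:3,3]=obs['tool_pos']
        M=T@s['hand_eye']; return M[:3,:3],M[:3,3]
    return rpy(s['orientation']),np.array(s['position'])
def project(P,s,obs=None):
    R,t=campose(s,obs); c=(np.atleast_2d(P)-t)@R
    a=np.c_[c[:,0],-c[:,1]]/-c[:,2:3]; r2=(a**2).sum(1,keepdims=True)
    a=a*(1+s['k1']*r2); K=s['mtx']
    return np.c_[a[:,0]*K[0,0]+K[0,2],a[:,1]*K[1,1]+K[1,2]]
def ray(px,s,obs=None):
    K=s['mtx'];px=np.atleast_2d(px).astype(float)
    d=np.c_[(px[:,0]-K[0,2])/K[0,0],(px[:,1]-K[1,2])/K[1,1]];a=d.copy()
    for _ in range(20): a=d/(1+s['k1']*(a**2).sum(1,keepdims=True))
    R,t=campose(s,obs); return np.c_[a[:,0],-a[:,1],-np.ones(len(a))]@R.T,t
def onplane(px,z,s,obs=None):
    d,t=ray(px,s,obs); return t+d*((z-t[2])/d[:,2])[:,None]
def save(name,tag,ctrl):
    obs=ctrl.get_obs(); s=ctrl.snapshot(name); pickle.dump((s,obs),open(f'pics/{tag}.pkl','wb'))
    cv2.imwrite(f'pics/{tag}.png',s['image'][:,:,::-1]); return s,obs
def load(tag): return pickle.load(open(f'pics/{tag}.pkl','rb'))
def crop(tag,x0,x1,y0,y1,k):
    s,_=load(tag); im=s['image'][y0:y1,x0:x1,::-1]
    cv2.imwrite(f'pics/{tag}_c{x0}_{y0}.png',cv2.resize(im,None,fx=k,fy=k,interpolation=cv2.INTER_CUBIC))
E
python3 - <<'E'
from h import *
from plant import ctrl
for n in ("scene","side"):
    s,o=save(n,n+"1",ctrl)
    for q in ("rack","tray","strap","tongue_plate","keeper","spray_can","screw_bin","screwdriver"):
        for r in ctrl.search_frame(n,q)[:3]:
            p=np.array(r['position'])*[640,400]
            print(n,q,round(r['confidence'],2),p.round(0),onplane(p,0.015,s)[0].round(3))
crop("scene1",180,400,140,310,3.6)
crop("side1",240,430,150,310,4)
E
```

```text
scene rack 0.69 [252. 275.] [ 0.518 -0.306  0.015]
scene tray 0.97 [336. 180.] [0.527 0.131 0.015]
scene strap 0.97 [275. 218.] [ 0.451 -0.107  0.015]
scene strap 0.57 [261. 255.] [ 0.499 -0.238  0.015]
scene tongue_plate 0.78 [245. 273.] [ 0.497 -0.311  0.015]
scene tongue_plate 0.56 [204. 255.] [ 0.355 -0.333  0.015]
scene tongue_plate 0.53 [226. 324.] [ 0.554 -0.459  0.015]
scene keeper 0.77 [347. 212.] [0.629 0.039 0.015]
scene keeper 0.36 [336. 184.] [0.535 0.116 0.015]
scene spray_can 0.95 [326. 270.] [ 0.69  -0.171  0.015]
scene screw_bin 0.56 [379. 132.] [0.535 0.404 0.015]
scene screwdriver 0.78 [257. 351.] [ 0.67  -0.471  0.015]
side rack 0.58 [369. 278.] [ 0.484 -0.292  0.015]
side tray 0.85 [295. 193.] [0.508 0.125 0.015]
side strap 0.9 [365. 258.] [ 0.518 -0.23   0.015]
side strap 0.49 [321. 240.] [ 0.455 -0.103  0.015]
side tongue_plate 0.91 [386. 275.] [ 0.526 -0.311  0.015]
side tongue_plate 0.81 [428. 304.] [ 0.551 -0.443  0.015]
side tongue_plate 0.72 [344. 308.] [ 0.37  -0.331  0.015]
side keeper 0.51 [336. 189.] [0.631 0.064 0.015]
side spray_can 0.81 [404. 210.] [ 0.744 -0.148  0.015]
side screw_bin 0.95 [264. 153.] [0.536 0.388 0.015]
side screwdriver 0.61 [468. 290.] [ 0.668 -0.475  0.015]
```

View pics/scene1_c180_140.png

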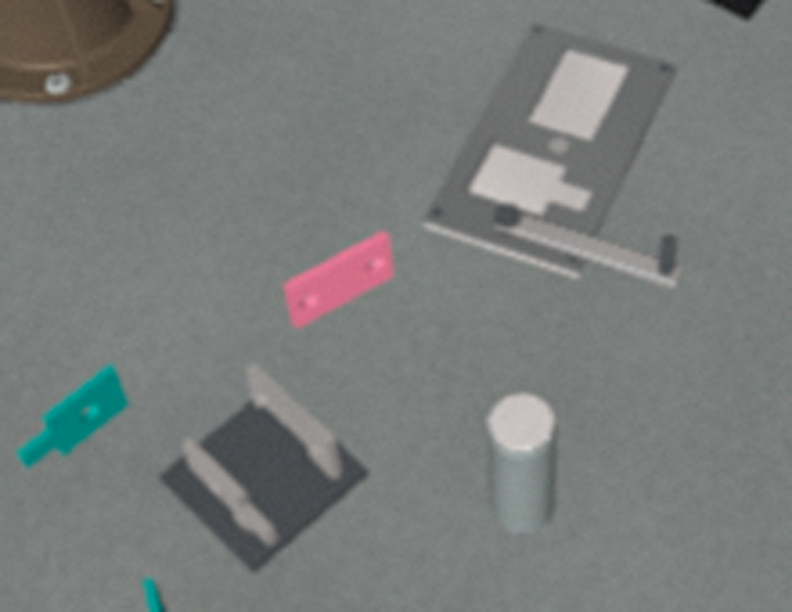

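View pics/side1_c240_150.png

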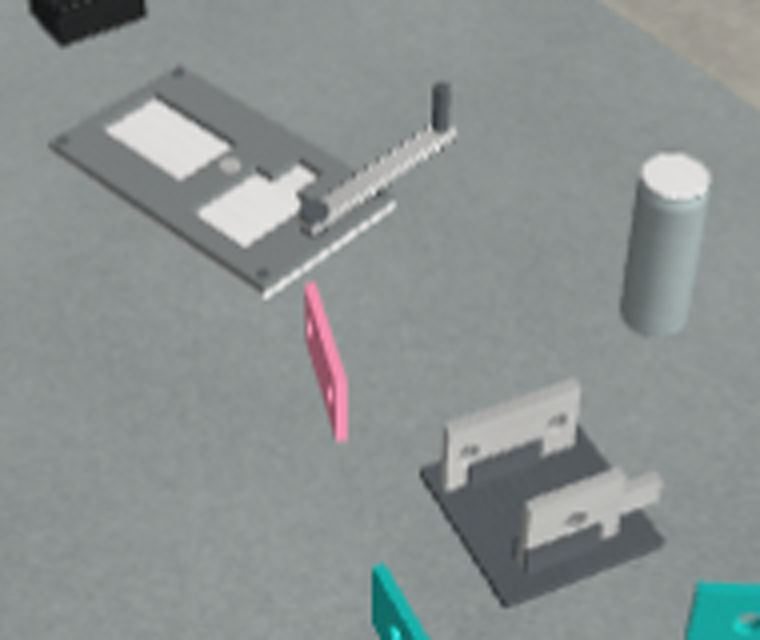

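The rack's near slot, at (245,273), holds the tongue plate with its tongue toward +x. The far slot, at (261,255), holds the strap. In the tray at (336,180), the rectangular pocket is at +y and the tongue pocket lies next to the keeper pivot. Next are coarse frames from hand-picked corners.

```bash
python3 - <<'E'
from h import *
s,_=load("scene1"); t,_=load("side1")
f=lambda l:np.array(l)/3.6+[180,140]
g=lambda l:np.array(l)/4+[240,150]
print("rack L,B,R scene",onplane(f([[162,477],[254,570],[367,472]]),0.008,s).round(3).tolist())
print("rack side L,B,R",onplane(g([[420,474],[505,605],[664,545]]),0.008,t).round(3).tolist())
print("tray scene",onplane(f([[425,222],[540,25],[677,68],[580,272]]),0.015,s).round(3).tolist())
print("tray side",onplane(g([[265,293],[50,145],[180,67],[395,204]]),0.015,t).round(3).tolist())
print("post base/pivot",onplane(f([[508,213],[668,270]]),0.029,s).round(3).tolist())
print("side",onplane(g([[315,205],[441,128]]),0.029,t).round(3).tolist())
E
```

```text
rack L,B,R scene [[0.443, -0.34, 0.008], [0.558, -0.362, 0.008], [0.58, -0.243, 0.008]]
rack side L,B,R [[0.454, -0.225, 0.008], [0.433, -0.343, 0.008], [0.549, -0.367, 0.008]]
tray scene [[0.473, -0.014, 0.015], [0.426, 0.245, 0.015], [0.567, 0.271, 0.015], [0.62, 0.018, 0.015]]
tray side [[0.461, -0.019, 0.015], [0.41, 0.236, 0.015], [0.557, 0.268, 0.015], [0.602, 0.007, 0.015]]
post base/pivot [[0.536, 0.028, 0.029], [0.687, 0.054, 0.029]]
side [[0.54, 0.03, 0.029], [0.681, 0.05, 0.029]]
```

jog_arm(
  commands=[
    {"z":-4,"roll":-0.12},
    {"x":2.7,"y":3.74},
    {"x":2.7,"y":3.74},
    {"x":2.7,"y":3.74},
    {"x":2.7,"y":3.74},
    {"x":2.7,"y":3.74},
    {"x":2.7,"y":3.74},
    {"x":2.7,"y":3.74},
    {"x":2.7,"y":3.74},
    {"x":2.7,"y":3.74},
    {"x":2.7,"y":3.74},
    {"x":2.7,"y":3.74},
  ],
)

```text
validation failed for argument at $.co...
```

jog_arm(
  commands=[
    {"x":2.7,"y":3.74},
    {"z":3},
    {"z":3},
    {},
    {},
  ],
)

```text
validation failed for argument at $.co...
```

```bash
python3 - <<'E'
from h import *
from plant import ctrl
s,o=save("wrist","w1",ctrl); print(o['tool_pos'],o['orientation'],o['clock'])
E
```

```text
[0.20708298 0.64242079 0.22656344] [ 1.79998669e+02 -6.71284268e-04 -1.78666072e+01] 1.05
```

View pics/w1.png

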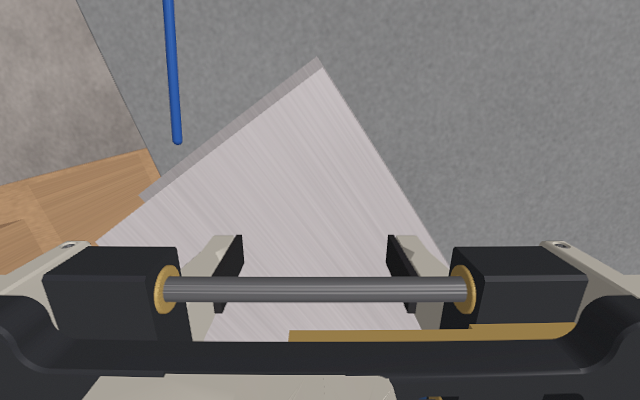

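The arm didn't move: every row apparently has to carry all four keys.

jog_arm(
  commands=[
    {"x":0,"y":0,"z":-4,"roll":-0.12},
    {"x":2.7,"y":3.74,"z":0,"roll":0},
    {"x":2.7,"y":3.74,"z":0,"roll":0},
    {"x":2.7,"y":3.74,"z":0,"roll":0},
    {"x":2.7,"y":3.74,"z":0,"roll":0},
    {"x":2.7,"y":3.74,"z":0,"roll":0},
    {"x":2.7,"y":3.74,"z":0,"roll":0},
    {"x":2.7,"y":3.74,"z":0,"roll":0},
    {"x":2.7,"y":3.74,"z":0,"roll":0},
    {"x":2.7,"y":3.74,"z":0,"roll":0},
    {"x":2.7,"y":3.74,"z":0,"roll":0},
    {"x":2.7,"y":3.74,"z":0,"roll":0},
  ],
)

```text
clock: 2.3
tool_pos: [0.4206, 0.1802, 0.2671]
orientation: [-179.9, -0.0, -11.0]
force: [2.0, -0.0, -0.2]
opening: 0.0881
```

jog_arm(
  commands=[
    {"x":2.7,"y":3.74,"z":0,"roll":0},
    {"x":0,"y":0,"z":3,"roll":0},
    {"x":0,"y":0,"z":3,"roll":0},
    {"x":0,"y":0,"z":0,"roll":0},
    {"x":0,"y":0,"z":0,"roll":0},
  ],
)

```text
clock: 2.8
tool_pos: [0.4398, 0.1401, 0.2072]
orientation: [180.0, -0.0, -11.0]
force: [0.8, -0.2, 0.8]
opening: 0.0879
```

```bash
python3 - <<'E'
from h import *
from plant import ctrl
s,o=save("wrist","w2",ctrl); print(o['tool_pos'],o['orientation'],o['clock'])
E
```

```text
[0.43983254 0.14006562 0.20724619] [ 1.79954624e+02 -1.16180913e-02 -1.09636700e+01] 2.8
```

View pics/w2.png

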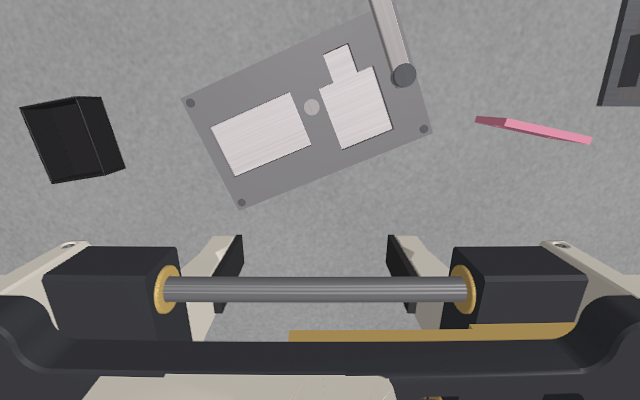

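The wrist picture shows the tray with the strap pocket at (260,134), the tongue pocket at (356,100), the pivot at (403,75) and the arm going up the image. I'll zoom in for corners.

```bash
python3 - <<'E'
from h import *
crop("w2",170,450,0,215,2.8)
E
```

```text
(no output)
```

View pics/w2_c170_0.png

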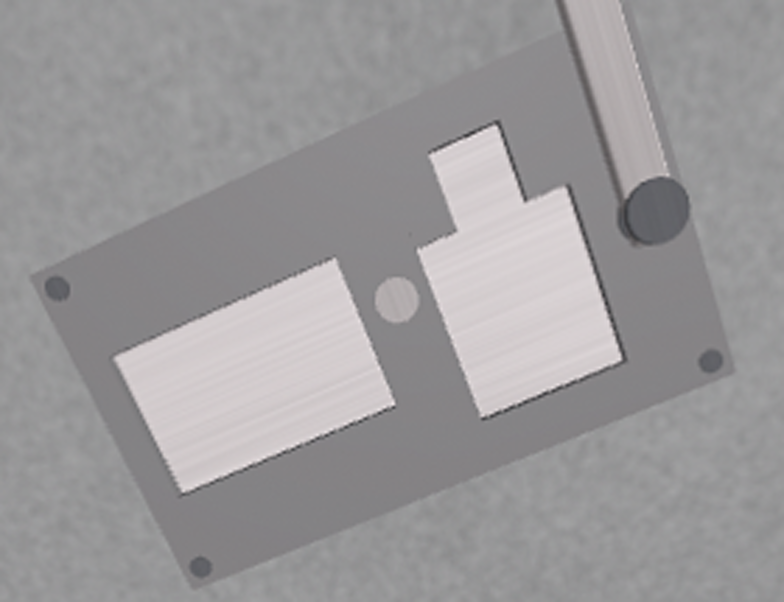

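```bash
python3 - <<'E'
from h import *
s,o=load("w2")
f=lambda l:onplane(np.array(l)/2.8+[170-.3,-.3],.015,s,o)[:,:2]
def fit(model,P):
    model=np.array(model)
    def T(v): c,q=np.cos(v[2]),np.sin(v[2]); return model@np.array([[c,q],[-q,c]])+v[:2]
    r=least_squares(lambda v:(T(v)-P).ravel(),[*P.mean(0),0.2]); print(r.x.round(4),np.degrees(r.x[2]).round(2),(r.fun.reshape(-1,2)*1000).round(1).tolist()); return r.x
# tray x = image up ; order: TL(+x,+y) TR(+x,-y) BR(-x,-y) BL(-x,+y)
print("strap");fit([[.033,.053],[.033,-.053],[-.033,-.053],[-.033,.053]],f([[113,355],[337,257],[396,405],[181,495]]))
print("tongue");fit([[.038,.033],[.038,-.033],[-.038,-.033],[-.038,.033],[.070,.015],[.070,-.015]],f([[416,249],[570,184],[626,360],[482,420],[428,152],[499,121]]))
print("tray");P=f([[32,275],[192,590],[735,373]]);print(P, (P[0]+P[2])/2)
pv=onplane(np.array([[657,211]])/2.8+[169.7,-.3],.034,s,o);print("pivot head",pv)
E
```

```text
strap
[0.499  0.1936 0.1929] 11.05 [[0.1, 1.6], [0.6, -0.8], [-0.6, -1.5], [-0.2, 0.7]]
tongue
[0.5072 0.0767 0.1984] 11.37 [[0.1, 0.0], [0.6, 0.3], [-1.1, -0.4], [-0.6, 0.1], [0.4, 0.1], [0.6, -0.0]]
tray
[[ 0.5587872   0.27393821]
 [ 0.412055    0.24603114]
 [ 0.46335579 -0.00809712]] [0.5110715  0.13292054]
pivot head [[0.53318244 0.02405425 0.034     ]]
```

jog_arm(
  commands=[
    {"x":0.87,"y":4.6,"z":0,"roll":0},
    {"x":0.87,"y":4.6,"z":0,"roll":0},
    {"x":0.87,"y":4.6,"z":0,"roll":0},
    {"x":0.87,"y":4.6,"z":0,"roll":0},
    {"x":0.87,"y":4.6,"z":0,"roll":0},
    {"x":0.87,"y":4.6,"z":0,"roll":0},
    {"x":0.87,"y":4.6,"z":0,"roll":0},
    {"x":0.87,"y":4.6,"z":0,"roll":0},
    {"x":0.87,"y":4.6,"z":0,"roll":0},
    {"x":0,"y":0,"z":0,"roll":0},
    {"x":0,"y":0,"z":0,"roll":0},
  ],
)

```text
clock: 3.95
tool_pos: [0.4381, -0.2822, 0.2078]
orientation: [180.0, -0.1, -11.1]
force: [-0.8, 0.2, 0.3]
opening: 0.0873
```

```bash
python3 - <<'E'
from h import *
from plant import ctrl
s,o=save("wrist","w3",ctrl); print(o['tool_pos'],o['orientation'],o['clock'])
crop("w3",200,440,0,215,3.2)
E
```

```text
[ 0.43810885 -0.282234    0.20775635] [ 1.79983911e+02 -8.95199850e-02 -1.11001525e+01] 3.95
```

View pics/w3.png

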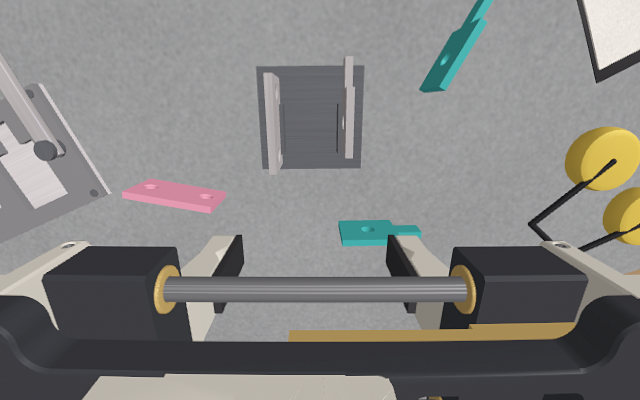

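View pics/w3_c200_0.png

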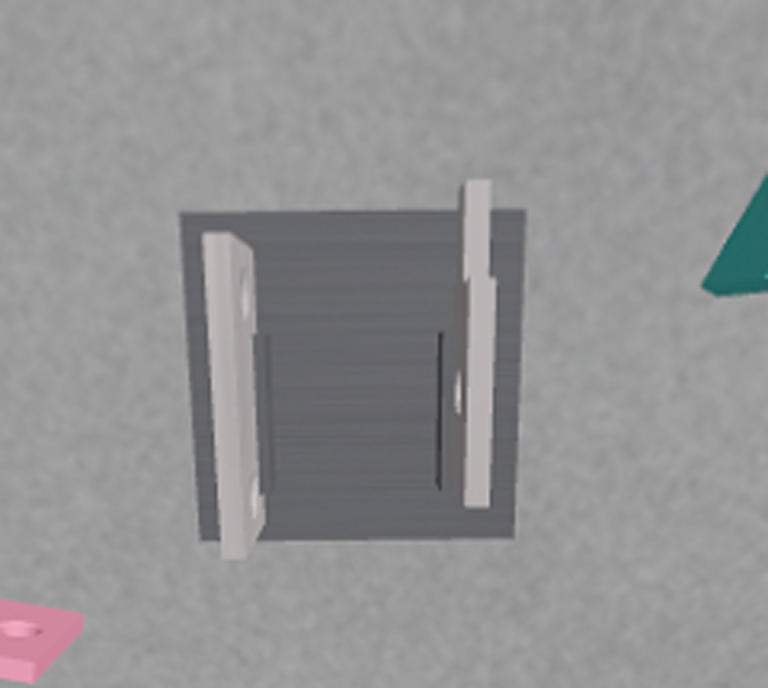

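```bash
python3 - <<'E'
from h import *
s,o=load("w3")
def f(l,z): return onplane(np.array(l)/3.2+[199.7,-.3],z,s,o)[:,:2]
R=f([[180,212],[526,209],[515,538],[202,541]],.008)
print("rack c",R.mean(0).round(4),"x/y len",np.linalg.norm(R[0]-R[3]).round(4),np.linalg.norm(R[0]-R[1]).round(4),"yaw",[np.degrees(np.arctan2(*(a-b)[::-1])).round(2) for a,b in ((R[0],R[3]),(R[1],R[2]))])
for n,q in (("strap",[[203,233],[231,233],[246,557],[222,558]]),("tongue",[[467,278],[495,277],[488,507],[464,507]])):
    P=f(q,.068)
    print(n,P.mean(0).round(4),"len",np.linalg.norm(P[0]-P[3]).round(4),"th",np.linalg.norm(P[0]-P[1]).round(4),"yaw",[np.degrees(np.arctan2(*(a-b)[::-1])).round(2) for a,b in ((P[0],P[3]),(P[1],P[2]))])
E
```

```text
rack c [ 0.5043 -0.2909] x/y len 0.1198 0.1235 yaw [np.float64(-10.37), np.float64(-10.33)]
strap [ 0.5088 -0.2508] len 0.0996 th 0.0084 yaw [np.float64(-10.51), np.float64(-10.75)]
tongue [ 0.4956 -0.3291] len 0.0699 th 0.0085 yaw [np.float64(-10.11), np.float64(-10.66)]
```

jog_arm(
  commands=[
    {"x":2.1,"y":-1.46,"z":0,"roll":-0.01},
    {"x":2.1,"y":-1.46,"z":0,"roll":0},
    {"x":2.18,"y":-1.46,"z":0,"roll":0},
    {"x":0,"y":0,"z":3,"roll":0},
    {"x":0,"y":0,"z":4,"roll":0},
    {"x":0,"y":0,"z":3,"roll":0},
    {"x":0,"y":0,"z":0,"roll":0},
    {"x":0,"y":0,"z":0,"roll":0},
  ],
  gripper=3.5,
)

```text
clock: 4.8
tool_pos: [0.5096, -0.2488, 0.1076]
orientation: [180.0, -0.0, -10.3]
force: [0.3, 0.4, 0.1]
opening: 0.036
```

```bash
python3 - <<'E'
from h import *
from plant import ctrl
s,o=save("wrist","w4",ctrl); print(o['tool_pos'],o['orientation'],o['clock'],o['opening'])
E
```

```text
[ 0.50956677 -0.24881874  0.10759445] [ 1.79964027e+02 -1.54079045e-02 -1.02545324e+01] 4.8 0.03596584411949004
```

View pics/w4.png

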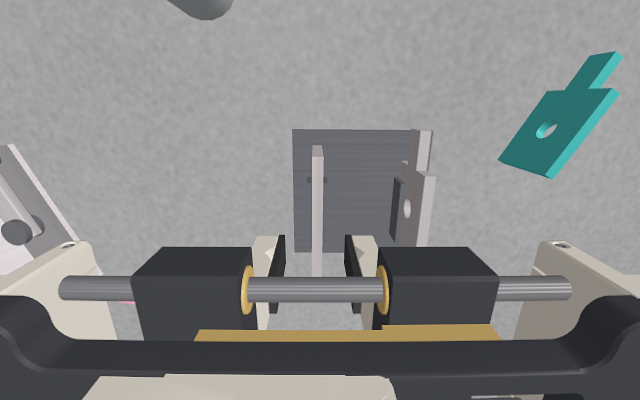

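jog_arm(
  commands=[
    {"x":0,"y":0.15,"z":3,"roll":0},
    {"x":0,"y":0,"z":2.5,"roll":0},
    {"x":0,"y":0,"z":1.2,"roll":0},
    {"x":0,"y":0,"z":0,"roll":0},
  ],
)

```text
clock: 5.25
tool_pos: [0.5082, -0.2512, 0.0397]
orientation: [180.0, 0.0, -10.4]
force: [-0.2, -0.6, 0.1]
opening: 0.0349
```

jog_arm(
  commands=[
    {"x":0,"y":0,"z":0,"roll":0},
    {"x":0,"y":0,"z":0,"roll":0},
    {"x":0,"y":0,"z":0,"roll":0},
    {"x":0,"y":0,"z":0,"roll":0},
    {"x":0,"y":0,"z":0,"roll":0},
  ],
  gripper=0.3,
)

```text
clock: 5.75
tool_pos: [0.5085, -0.2515, 0.0403]
orientation: [180.0, -0.1, -10.4]
force: [0.2, 1.2, 5.1]
opening: 0.0077
```

jog_arm(
  commands=[
    {"x":0,"y":0,"z":-3,"roll":0},
    {"x":0,"y":0,"z":-4.5,"roll":0},
    {"x":0,"y":0,"z":-4.5,"roll":0.1},
    {"x":0,"y":0,"z":-2,"roll":0.148},
    {"x":0,"y":0,"z":0,"roll":0.148},
    {"x":0,"y":0,"z":0,"roll":0.148},
    {"x":0,"y":0,"z":0,"roll":0.148},
    {"x":0,"y":0,"z":0,"roll":0.148},
    {"x":0,"y":0,"z":0,"roll":0.148},
    {"x":0,"y":0,"z":0,"roll":0.148},
    {"x":0,"y":0,"z":0,"roll":0.06},
    {"x":0,"y":0,"z":0,"roll":0},
  ],
)

```text
clock: 6.95
tool_pos: [0.5074, -0.2512, 0.179]
orientation: [179.9, 0.0, -79.0]
force: [0.3, -0.4, -3.4]
opening: 0.0079
```

jog_arm(
  commands=[
    {"x":-4.38,"y":-0.5,"z":0,"roll":0},
    {"x":-4.38,"y":-0.5,"z":0,"roll":0},
    {"x":-4.38,"y":-0.5,"z":0,"roll":0},
    {"x":-4.38,"y":-0.5,"z":0,"roll":0},
    {"x":-4.38,"y":-0.5,"z":0,"roll":0},
    {"x":-4.38,"y":-0.5,"z":0,"roll":0},
    {"x":-4.38,"y":-0.5,"z":0,"roll":0},
    {"x":-4.38,"y":-0.5,"z":0,"roll":0},
    {"x":-4.38,"y":-0.5,"z":0,"roll":0},
    {"x":-4.38,"y":-0.5,"z":3,"roll":0},
    {"x":0,"y":0,"z":3,"roll":0},
    {"x":0,"y":0,"z":3,"roll":0},
  ],
)

```text
clock: 8.15
tool_pos: [0.4728, 0.1868, 0.0904]
orientation: [-180.0, 0.0, -78.7]
force: [0.8, 0.1, -3.5]
opening: 0.0078
```

jog_arm(
  commands=[
    {"x":0,"y":0,"z":0,"roll":0},
    {"x":0,"y":0,"z":0,"roll":0},
  ],
)

```text
clock: 8.35
tool_pos: [0.4733, 0.1851, 0.0916]
orientation: [179.9, -0.1, -78.9]
force: [-0.1, 0.7, -3.1]
opening: 0.0078
```

```bash
python3 - <<'E'
from h import *
from plant import ctrl
s,o=save("wrist","w5",ctrl); print(o['tool_pos'],o['orientation'],o['clock'],o['opening'])
crop("w5",180,460,80,300,2.8)
E
```

```text
[0.47330097 0.18505929 0.09163716] [ 1.79938925e+02 -6.31558223e-02 -7.88558006e+01] 8.35 0.007844926257704325
```

View pics/w5.png

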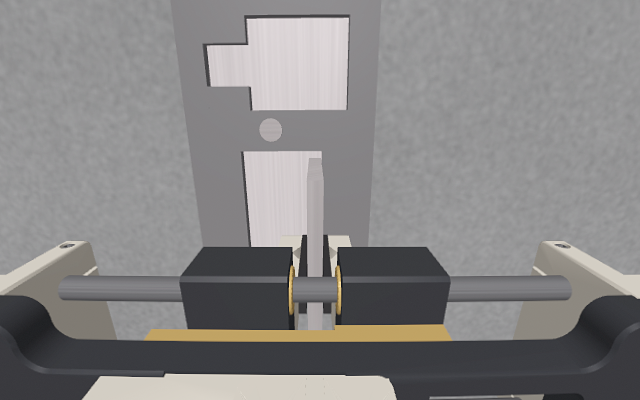

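View pics/w5_c180_80.png

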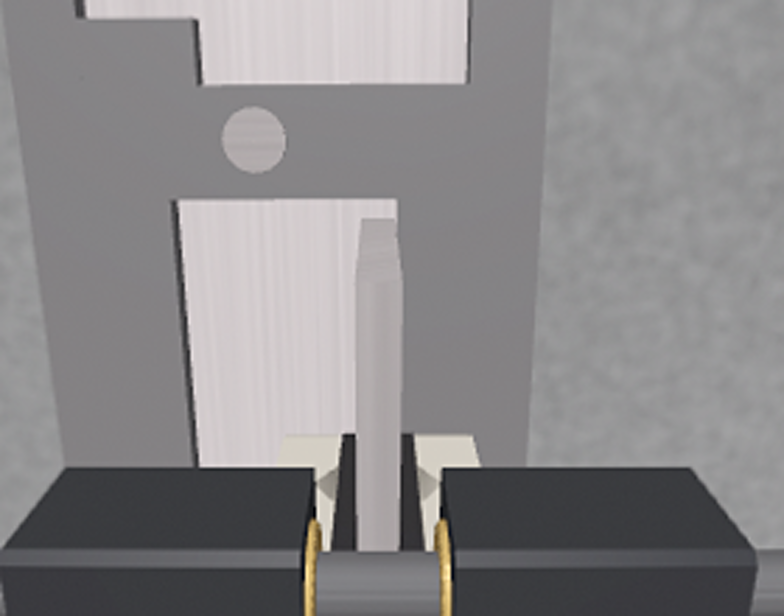

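```bash
python3 - <<'E'
from h import *
s,o=load("w5")
def f(l,z): return onplane(np.array(l)/2.8+[179.7,79.7],z,s,o)[:,:2]
u=np.array([np.cos(np.radians(11.1)),np.sin(np.radians(11.1))]);v=np.array([-u[1],u[0]])
C=f([[174,199],[398,199]],.015); print("rim corners",C.round(4), "w",np.linalg.norm(C[0]-C[1]),"yaw",np.degrees(np.arctan2(*(C[0]-C[1])[::-1])))
B=f([[360,219],[397,219]],.0593); print("plate bottom end",B.round(4),np.linalg.norm(B[0]-B[1]))
T=f([[356,275],[402,275]],.1193); print("plate top end",T.round(4))
m=C.mean(0)+v*.053; print("pocket centre from -y rim",m.round(4))
for n,q in (("bottom",B),("top",T)):
    d=q.mean(0)-m; print(n,"local of end centre",(d@u).round(4),(d@v).round(4),"ideal y -.050")
# tongue wide rim
def g(l): return onplane(np.array(l),.015,s,o)[:,:2]
P=g([[246.5,15.5],[349.5,16],[347.5,109.5],[250.5,109.5]]);print("tongue",P.round(4),P.mean(0).round(4))
E
```

```text
rim corners [[0.5402 0.1493]
 [0.4763 0.1368]] w 0.06512816630787838 yaw 11.059178212993373
plate bottom end [[0.4867 0.1367]
 [0.478  0.135 ]] 0.008780713325404836
plate top end [[0.4864 0.1352]
 [0.4789 0.1338]]
pocket centre from -y rim [0.4981 0.1951]
bottom local of end centre -0.0268 -0.0551 ideal y -.050
top local of end centre -0.0268 -0.0565 ideal y -.050
tongue [[0.5488 0.0519]
 [0.4762 0.0381]
 [0.4631 0.1014]
 [0.5374 0.1159]] [0.5064 0.0768]
```

jog_arm(
  commands=[
    {"x":-0.5,"y":0,"z":0,"roll":0},
    {"x":0,"y":0,"z":1.8,"roll":0},
    {"x":0,"y":0,"z":1.7,"roll":0},
    {"x":0,"y":0,"z":0,"roll":0},
    {"x":0,"y":0,"z":0,"roll":0},
    {"x":0,"y":0,"z":0,"roll":0},
  ],
)

```text
clock: 9.0
tool_pos: [0.4732, 0.1909, 0.0578]
orientation: [-179.9, 0.1, -78.9]
force: [-0.3, 0.5, -3.2]
opening: 0.008
```

```bash
python3 - <<'E'
from h import *
from plant import ctrl
s,o=save("wrist","w6",ctrl); print(o['tool_pos'],o['orientation'],o['clock'],o['opening'])
crop("w6",180,460,80,300,2.8)
E
```

```text
[0.47321266 0.19086125 0.05783844] [-1.79883031e+02  5.59792115e-02 -7.89275354e+01] 9.0 0.008005512903918306
```

View pics/w6_c180_80.png

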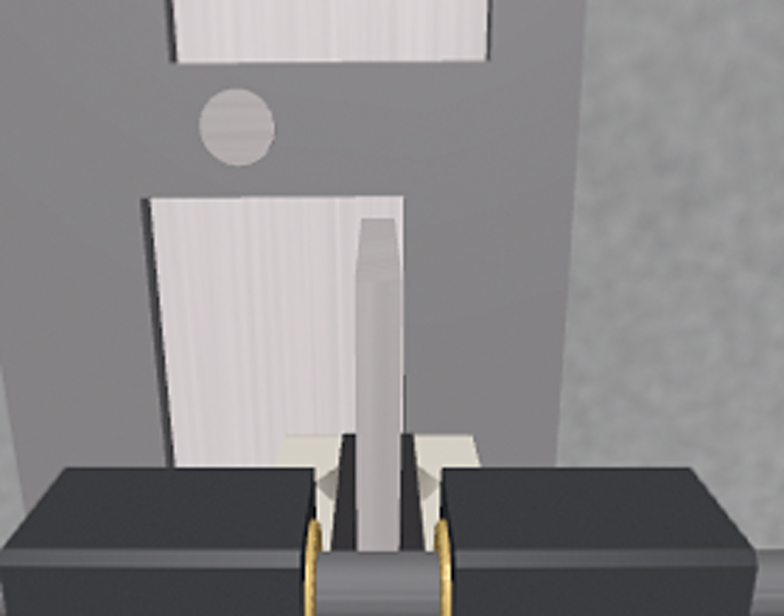

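```bash
python3 - <<'E'
from h import *
s,o=load("w6")
def f(l,z): return onplane(np.array(l)/2.8+[179.7,79.7],z,s,o)[:,:2]
u=np.array([np.cos(np.radians(11.1)),np.sin(np.radians(11.1))]);v=np.array([-u[1],u[0]])
C=f([[143,198],[403,196]],.015); print("rim",C.round(4),np.linalg.norm(C[0]-C[1]))
B=f([[360,219],[396,219]],.0255)
m=C[1]+v*.053+u*.033; d=B.mean(0)-m; print(m,(d@u).round(4),(d@v).round(4)); d=o['tool_pos'][:2]-m; print("tcp",d@u,d@v)
E
```

```text
rim [[0.5405 0.1496]
 [0.4771 0.1368]] 0.0647280876800541
[0.49925585 0.19514628] -0.0268 -0.0492
tcp -0.026380954475046466 0.0008090190240549746
```

jog_arm(
  commands=[
    {"x":0,"y":0,"z":1,"roll":0},
    {"x":0,"y":0,"z":0.7,"roll":0},
    {"x":0,"y":0,"z":0,"roll":0},
    {"x":0,"y":0,"z":0,"roll":0},
    {"x":0,"y":0,"z":0.15,"roll":0},
    {"x":0,"y":0,"z":0,"roll":0},
  ],
)

```text
clock: 9.65
tool_pos: [0.4724, 0.1902, 0.0382]
orientation: [-180.0, -0.0, -78.9]
force: [-2.0, -1.5, 1.9]
opening: 0.0077
```

jog_arm(
  commands=[
    {"x":0,"y":0.15,"z":-0.1,"roll":0},
    {"x":0,"y":0.1,"z":0,"roll":0},
    {"x":0,"y":0,"z":0,"roll":0},
    {"x":0,"y":0,"z":0,"roll":0},
  ],
)

```text
clock: 10.05
tool_pos: [0.4704, 0.19, 0.0391]
orientation: [-179.9, 0.0, -78.9]
force: [3.1, 0.1, -2.8]
opening: 0.0081
```

jog_arm(
  commands=[
    {"x":0,"y":0,"z":0.1,"roll":0},
    {"x":0,"y":0,"z":0,"roll":0},
    {"x":0,"y":0,"z":0,"roll":0},
    {"x":0,"y":0,"z":0,"roll":0},
    {"x":0,"y":0,"z":0,"roll":0},
    {"x":0,"y":0,"z":0,"roll":0},
    {"x":0,"y":0,"z":0,"roll":0},
    {"x":0,"y":0,"z":-0.7,"roll":0},
    {"x":0,"y":0,"z":-0.7,"roll":0},
  ],
  gripper=8.7,
)

```text
clock: 10.95
tool_pos: [0.4699, 0.1897, 0.0524]
orientation: [180.0, -0.0, -78.9]
force: [0.6, 0.2, 0.6]
opening: 0.0741
```

```bash
python3 - <<'E'
from h import *
from plant import ctrl
s,o=save("wrist","w7",ctrl); print(o['tool_pos'],o['orientation'],o['clock'],o['opening'])
E
```

```text
[0.46987626 0.18968718 0.05240789] [ 1.79982514e+02 -1.62345267e-02 -7.89359724e+01] 10.95 0.07406544972830024
```

View pics/w7.png

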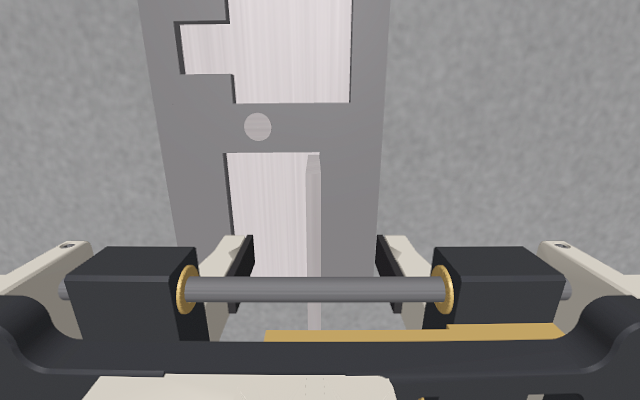

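jog_arm(
  commands=[
    {"x":0,"y":0,"z":0,"roll":0},
    {"x":0,"y":-1.2,"z":0,"roll":0},
    {"x":0,"y":-1.2,"z":0,"roll":0},
    {"x":0,"y":-1.0,"z":0,"roll":0},
    {"x":0,"y":-0.5,"z":0,"roll":0},
    {"x":0,"y":-0.4,"z":0,"roll":0},
    {"x":0,"y":-0.4,"z":0,"roll":0},
    {"x":0,"y":-0.4,"z":0,"roll":0},
    {"x":0,"y":-0.4,"z":0,"roll":0},
    {"x":0,"y":0,"z":0,"roll":0},
    {"x":0,"y":0,"z":0,"roll":0},
    {"x":0,"y":0,"z":0,"roll":0},
  ],
)

```text
clock: 12.2
tool_pos: [0.5237, 0.2002, 0.0519]
orientation: [180.0, -0.0, -78.9]
force: [0.8, -0.1, 0.5]
opening: 0.0873
```

```bash
python3 - <<'E'
from h import *
from plant import ctrl
s,o=save("wrist","w8",ctrl); print(o['tool_pos'],o['orientation'],o['clock'],o['opening'])
E
```

```text
[0.52366796 0.20022358 0.05194563] [ 1.79992127e+02 -8.03937148e-04 -7.89428187e+01] 12.2 0.08725815372430817
```

View pics/w8.png

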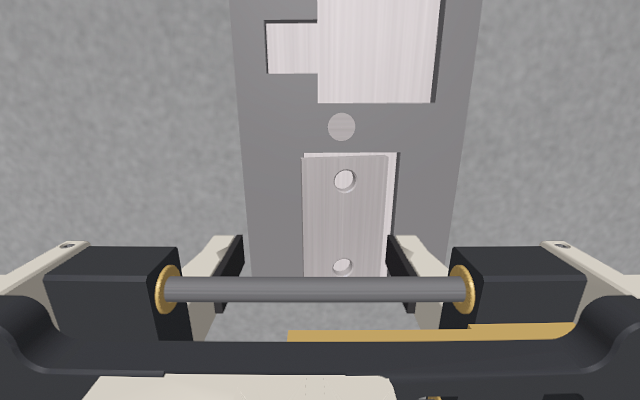

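The strap fell as planned. Its -x edge is down in the pocket and its +x edge rests about 2 mm over the rim. I'll straddle it and push that edge toward -x.

jog_arm(
  commands=[
    {"x":0,"y":1.0,"z":0,"roll":0},
    {"x":0,"y":1.0,"z":0,"roll":0},
    {"x":0,"y":0,"z":1.5,"roll":0},
    {"x":0,"y":0,"z":1.3,"roll":0},
    {"x":0,"y":0,"z":0.6,"roll":0},
    {"x":0,"y":0,"z":0,"roll":0},
    {"x":0,"y":0,"z":0,"roll":0},
  ],
)

```text
clock: 12.95
tool_pos: [0.5042, 0.1965, 0.0183]
orientation: [-180.0, -0.0, -78.9]
force: [-0.2, -0.6, -0.7]
opening: 0.0874
```

jog_arm(
  commands=[
    {"x":0,"y":0.8,"z":0,"roll":0},
    {"x":0,"y":0.4,"z":0,"roll":0},
    {"x":0,"y":0.3,"z":0,"roll":0},
    {"x":0,"y":0.3,"z":0,"roll":0},
    {"x":0,"y":0,"z":0,"roll":0},
    {"x":0,"y":0,"z":0,"roll":0},
  ],
)

```text
clock: 13.55
tool_pos: [0.4865, 0.193, 0.018]
orientation: [-180.0, 0.0, -78.9]
force: [0.5, 0.4, 0.2]
opening: 0.0873
```

```bash
python3 - <<'E'
from h import *
from plant import ctrl
s,o=save("wrist","w9",ctrl); print(o['tool_pos'],o['orientation'],o['clock'],o['opening'])
E
```

```text
[0.48652422 0.19303824 0.01802781] [-1.79998873e+02  1.28438391e-03 -7.89325406e+01] 13.55 0.08728635828296277
```

View pics/w9.png

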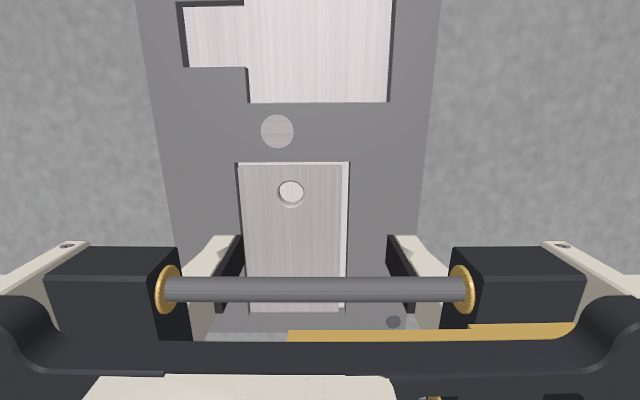

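jog_arm(
  commands=[
    {"x":0,"y":0,"z":-2,"roll":0},
    {"x":0,"y":0,"z":-4.5,"roll":0},
    {"x":0,"y":0,"z":-4.5,"roll":-0.12},
    {"x":0,"y":0,"z":-4.5,"roll":-0.148},
    {"x":0,"y":0,"z":0,"roll":-0.148},
    {"x":0,"y":0,"z":0,"roll":-0.148},
    {"x":0,"y":0,"z":0,"roll":-0.148},
    {"x":0,"y":0,"z":0,"roll":-0.148},
    {"x":0,"y":0,"z":0,"roll":-0.148},
    {"x":0,"y":0,"z":0,"roll":-0.148},
    {"x":0,"y":0,"z":0,"roll":-0.04},
    {"x":0,"y":0,"z":0,"roll":0},
  ],
)

```text
clock: 14.8
tool_pos: [0.4866, 0.1929, 0.1728]
orientation: [180.0, 0.0, -10.4]
force: [0.5, 0.7, 0.7]
opening: 0.087
```

jog_arm(
  commands=[
    {"x":0.86,"y":4.26,"z":0,"roll":0},
    {"x":0.86,"y":4.26,"z":0,"roll":0},
    {"x":0.86,"y":4.26,"z":0,"roll":0},
    {"x":0.86,"y":4.26,"z":0,"roll":0},
    {"x":0.86,"y":4.26,"z":0,"roll":0},
    {"x":0.86,"y":4.26,"z":0,"roll":0},
    {"x":0.86,"y":4.26,"z":0,"roll":0},
    {"x":0.86,"y":4.26,"z":0,"roll":0},
    {"x":0.86,"y":4.26,"z":0,"roll":0},
    {"x":0.86,"y":4.26,"z":0,"roll":0},
    {"x":0.86,"y":4.26,"z":0,"roll":0},
    {"x":0.86,"y":4.26,"z":0,"roll":0},
  ],
  gripper=3.5,
)

```text
clock: 16.0
tool_pos: [0.4954, -0.3304, 0.1729]
orientation: [-180.0, -0.0, -10.5]
force: [1.0, -0.1, 0.3]
opening: 0.0357
```

jog_arm(
  commands=[
    {"x":0,"y":0,"z":4,"roll":0},
    {"x":0,"y":0,"z":3,"roll":0},
    {"x":0,"y":0,"z":0,"roll":0},
    {"x":0,"y":0,"z":0,"roll":0},
  ],
)

```text
clock: 16.4
tool_pos: [0.4957, -0.3286, 0.1032]
orientation: [180.0, 0.1, -10.4]
force: [0.0, 0.2, 0.7]
opening: 0.0351
```

```bash
python3 - <<'E'
from h import *
from plant import ctrl
s,o=save("wrist","w10",ctrl); print(o['tool_pos'],o['orientation'],o['clock'],o['opening'])
s,o=save("scene","s10",ctrl);crop("s10",280,400,130,230,6)
E
```

```text
[ 0.49567924 -0.32864192  0.10319435] [ 1.79973564e+02  6.79651881e-02 -1.04427129e+01] 16.4 0.035086461268735686
```

View pics/w10.png

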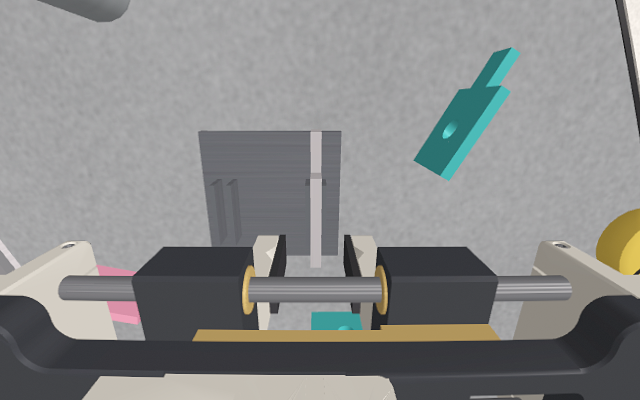

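View pics/s10_c280_130.png

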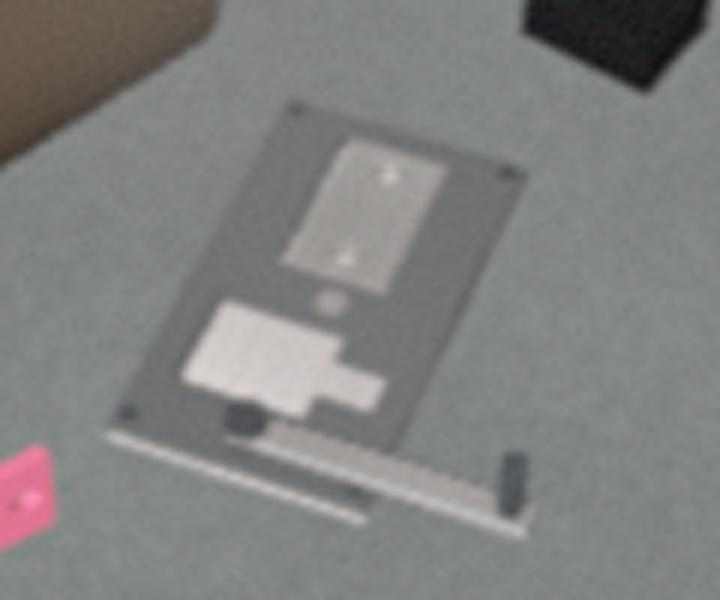

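The strap lies flat in its pocket, and the tongue plate at (316,200) is centred between the fingers. Next I lower and grip it.

jog_arm(
  commands=[
    {"x":0,"y":0,"z":3,"roll":0},
    {"x":0,"y":0,"z":2.2,"roll":0},
    {"x":0,"y":0,"z":1.1,"roll":0},
    {"x":0,"y":0,"z":0,"roll":0},
    {"x":0,"y":0,"z":0,"roll":0},
  ],
)

```text
clock: 17.0
tool_pos: [0.4967, -0.3287, 0.0413]
orientation: [180.0, -0.1, -10.4]
force: [-0.7, -0.4, -0.3]
opening: 0.035
```

jog_arm(
  commands=[
    {"x":0,"y":0,"z":0,"roll":0},
    {"x":0,"y":0,"z":0,"roll":0},
    {"x":0,"y":0,"z":0,"roll":0},
    {"x":0,"y":0,"z":0,"roll":0},
    {"x":0,"y":0,"z":0,"roll":0},
  ],
  gripper=0.3,
)

```text
clock: 17.5
tool_pos: [0.4958, -0.3285, 0.0403]
orientation: [180.0, -0.0, -10.4]
force: [-1.0, 0.9, 2.7]
opening: 0.0078
```

jog_arm(
  commands=[
    {"x":0,"y":0,"z":-3,"roll":0},
    {"x":0,"y":0,"z":-4.5,"roll":0},
    {"x":0,"y":0,"z":-4.5,"roll":-0.1},
    {"x":0,"y":0,"z":-1.5,"roll":-0.14},
    {"x":0,"y":0,"z":0,"roll":-0.137},
    {"x":0,"y":0,"z":0,"roll":0},
  ],
)

```text
clock: 18.1
tool_pos: [0.4954, -0.3282, 0.1751]
orientation: [-180.0, -0.0, 11.3]
force: [0.4, 0.0, -3.0]
opening: 0.0078
```

jog_arm(
  commands=[
    {"x":1.12,"y":-4.61,"z":0,"roll":0},
    {"x":1.12,"y":-4.61,"z":0,"roll":0},
    {"x":1.12,"y":-4.61,"z":0,"roll":0},
    {"x":1.12,"y":-4.61,"z":0,"roll":0},
    {"x":1.12,"y":-4.61,"z":0,"roll":0},
    {"x":1.12,"y":-4.61,"z":0,"roll":0},
    {"x":1.12,"y":-4.61,"z":0,"roll":0},
    {"x":1.12,"y":-4.61,"z":0,"roll":0},
    {"x":0,"y":0,"z":3,"roll":0},
    {"x":0,"y":0,"z":3,"roll":0},
    {"x":0,"y":0,"z":0,"roll":0},
    {"x":0,"y":0,"z":0,"roll":0},
  ],
)

```text
clock: 19.3
tool_pos: [0.5116, 0.0503, 0.1146]
orientation: [179.9, 0.1, 11.1]
force: [0.7, 0.1, -2.9]
opening: 0.0077
```

```bash
python3 - <<'E'
from h import *
from plant import ctrl
s,o=save("wrist","w11",ctrl); print(o['tool_pos'],o['orientation'],o['clock'],o['opening'])
crop("w11",180,460,60,280,2.8)
E
```

```text
[0.51158189 0.05030632 0.11455883] [1.79937464e+02 1.41739908e-01 1.10610132e+01] 19.3 0.007732804569411679
```

View pics/w11.png

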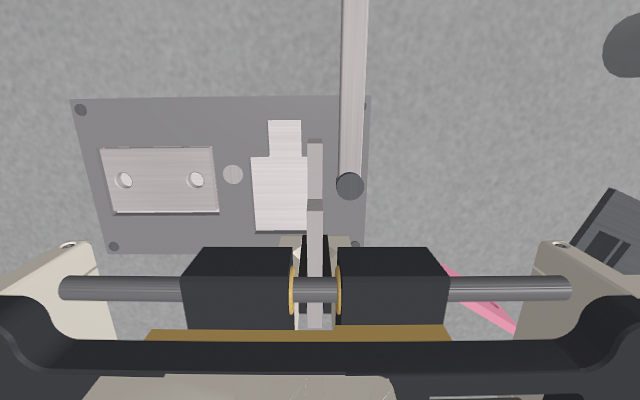

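View pics/w11_c180_60.png

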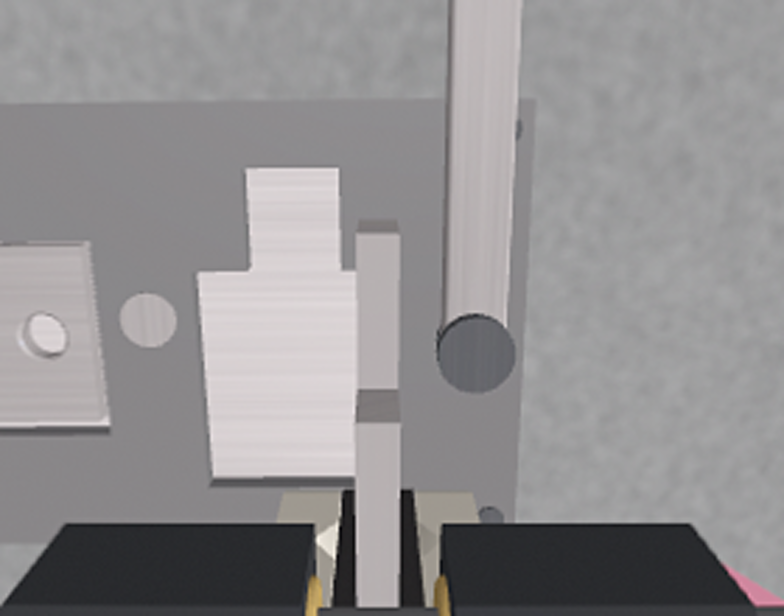

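```bash
python3 - <<'E'
from h import *
s,o=load("w11")
def f(l,z): return onplane(np.array(l)/2.8+[179.7,59.7],z,s,o)[:,:2]
M=np.array([[.070,.015],[.070,-.015],[.038,.033],[-.038,.033]]);P=f([[246,168],[339,168],[197,272],[212,487]],.015)
T=lambda w:M@np.array([[np.cos(w[2]),np.sin(w[2])],[-np.sin(w[2]),np.cos(w[2])]])+w[:2]
r=least_squares(lambda w:(T(w)-P).ravel(),[.507,.077,.2]);print(r.x,np.degrees(r.x[2]),(1000*r.fun).round(1))
a=np.radians(11.15);u=np.array([np.cos(a),np.sin(a)]);v=np.array([-u[1],u[0]]);c=r.x[:2]
for n,q,z in (("tip low",[[360,221],[397,221]],.1013),("tip up",[[358,234],[399,234]],.1233),("shoulder top",[[357,421],[400,421]],.1423)):
    B=f(q,z);d=B.mean(0)-c;print(n,(d@u).round(4),(d@v).round(4),"th",np.linalg.norm(B[0]-B[1]).round(4))
d=o['tool_pos'][:2]-c;print("tcp",d@u,d@v)
for z in (.03,.034,.04):
  B=f([[437,352],[515,352],[476,314],[476,393]],z);d=B.mean(0)-c;print("head",z,d@u,d@v,np.linalg.norm(B[0]-B[1]))
E
```

```text
[0.50756671 0.07516328 0.20297702] 11.629726363565773 [-0.1  0.3  0.5 -0.9 -0.1  0.7 -0.2 -0.1]
tip low 0.0636 -0.0254 th 0.0077
tip up 0.0638 -0.0254 th 0.0075
shoulder top 0.0345 -0.0253 th 0.0074
tcp -0.0008674076753042016 -0.02516421536554706
head 0.03 0.014688340821367201 -0.055920104910156816 0.024320417428699434
head 0.034 0.015822718731731713 -0.05541086472349745 0.023918970217474456
head 0.04 0.017524285597278484 -0.054647004443508396 0.023316799400637012
```

jog_arm(
  commands=[
    {"x":0.1,"y":0,"z":2,"roll":-0.005},
    {"x":0,"y":0,"z":2,"roll":0},
    {"x":0,"y":0,"z":1.8,"roll":0},
    {"x":0,"y":0,"z":0,"roll":0},
    {"x":0,"y":0,"z":0,"roll":0},
    {"x":0,"y":0,"z":0,"roll":0},
  ],
)

```text
clock: 19.95
tool_pos: [0.5142, 0.0512, 0.0586]
orientation: [-180.0, -0.1, 11.4]
force: [-0.6, -0.2, -2.3]
opening: 0.0076
```

```bash
python3 - <<'E'
from h import *
from plant import ctrl
s,o=save("wrist","w12",ctrl); print(o['tool_pos'],o['orientation'],o['clock'],o['opening'])
crop("w12",180,460,60,280,2.8)
E
```

```text
[0.5142054  0.0511844  0.05859149] [-1.79978869e+02 -1.48717313e-01  1.14474304e+01] 19.95 0.007576055361189075
```

View pics/w12_c180_60.png

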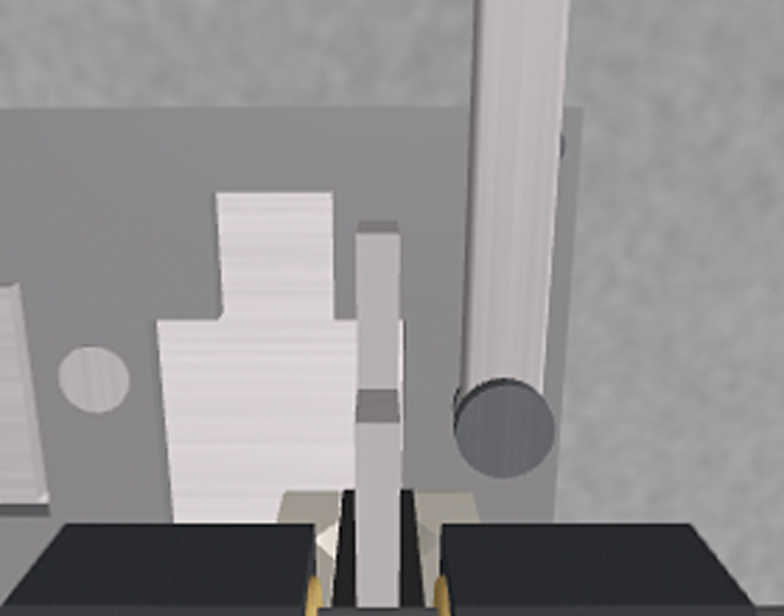

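```bash
python3 - <<'E'
from h import *
s,o=load("w12")
def f(l,z): return onplane(np.array(l)/2.8+[179.7,59.7],z,s,o)[:,:2]
M=np.array([[.070,.015],[.070,-.015],[.038,.033],[.038,-.033]]);P=f([[215,193],[332,193],[156,321],[404,320]],.015)
T=lambda w:M@np.array([[np.cos(w[2]),np.sin(w[2])],[-np.sin(w[2]),np.cos(w[2])]])+w[:2]
r=least_squares(lambda w:(T(w)-P).ravel(),[.507,.077,.2]);print(r.x,np.degrees(r.x[2]),(1000*r.fun).round(1))
a=r.x[2];u=np.array([np.cos(a),np.sin(a)]);v=np.array([-u[1],u[0]]);c=r.x[:2]
b=o['tool_pos'][2]-.0323
for n,q,z in (("tip low",[[360,221],[397,221]],b+.019),("tip up",[[358,234],[399,234]],b+.041),("shoulder top",[[357,421],[400,421]],b+.06)):
    B=f(q,z);d=B.mean(0)-c;print(n,(d@u).round(4),(d@v).round(4))
d=o['tool_pos'][:2]-c;print("tcp",d@u,d@v)
E
```

```text
[0.50730398 0.07528196 0.20490503] 11.740193575984378 [-0.2  0.6  0.3 -0.8 -0.4  1.3  0.2 -1.1]
tip low 0.0664 -0.0255
tip up 0.0664 -0.0255
shoulder top 0.0369 -0.0253
tcp 0.0018538172155812805 -0.024997707126904925
```

jog_arm(
  commands=[
    {"x":-0.15,"y":0,"z":0,"roll":0},
    {"x":0,"y":0,"z":1,"roll":0},
    {"x":0,"y":0,"z":0.7,"roll":0},
    {"x":0,"y":0,"z":0,"roll":0},
    {"x":0,"y":0,"z":0,"roll":0},
  ],
)

```text
clock: 20.5
tool_pos: [0.5113, 0.0505, 0.0395]
orientation: [180.0, 0.1, 11.5]
force: [0.2, -1.2, -3.1]
opening: 0.0082
```

jog_arm(
  commands=[
    {"x":0,"y":0.2,"z":0,"roll":0},
    {"x":0,"y":0.15,"z":0,"roll":0},
    {"x":0,"y":0,"z":0,"roll":0},
    {"x":0,"y":0,"z":0,"roll":0},
  ],
)

```text
clock: 20.9
tool_pos: [0.5122, 0.0477, 0.0399]
orientation: [-179.9, -0.0, 11.4]
force: [-2.0, 4.5, -3.5]
opening: 0.0082
```

jog_arm(
  commands=[
    {"x":0,"y":-0.05,"z":0.1,"roll":0},
    {"x":0,"y":0,"z":0.05,"roll":0},
    {"x":0,"y":0,"z":0,"roll":0},
  ],
)

```text
clock: 21.2
tool_pos: [0.5125, 0.0479, 0.0386]
orientation: [-180.0, -0.0, 11.5]
force: [-0.1, 3.4, -1.3]
opening: 0.0076
```

jog_arm(
  commands=[
    {"x":0,"y":0,"z":0,"roll":0},
    {"x":0,"y":0,"z":0,"roll":0},
    {"x":0,"y":0,"z":0,"roll":0},
    {"x":0,"y":0,"z":-0.4,"roll":0},
    {"x":0,"y":0,"z":-0.5,"roll":0},
    {"x":0,"y":0,"z":-0.5,"roll":0},
  ],
  gripper=1.8,
)

```text
clock: 21.8
tool_pos: [0.5123, 0.0477, 0.053]
orientation: [180.0, -0.0, 11.5]
force: [-0.2, 0.2, -0.2]
opening: 0.018
```

jog_arm(
  commands=[
    {"x":0,"y":0,"z":0,"roll":0},
    {"x":0,"y":0,"z":0,"roll":0},
    {"x":0,"y":0,"z":0,"roll":0},
    {"x":0,"y":0,"z":0,"roll":0},
    {"x":0,"y":0,"z":0,"roll":0},
    {"x":0,"y":0,"z":0,"roll":0},
    {"x":0,"y":0,"z":0,"roll":0},
    {"x":0,"y":0,"z":0,"roll":0},
  ],
  gripper=8.7,
)

```text
clock: 22.6
tool_pos: [0.5121, 0.0477, 0.0524]
orientation: [180.0, 0.0, 11.5]
force: [0.2, -0.5, 0.9]
opening: 0.0766
```

```bash
python3 - <<'E'
from h import *
from plant import ctrl
s,o=save("wrist","w13",ctrl); print(o['tool_pos'],o['orientation'],o['clock'],o['opening'])
E
```

```text
[0.51212982 0.04768983 0.05239598] [1.79998659e+02 3.47736409e-03 1.14703217e+01] 22.6 0.07664430564502214
```

View pics/w13.png

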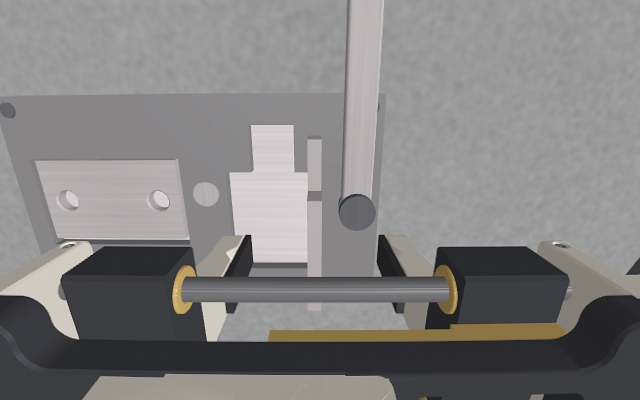

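jog_arm(
  commands=[
    {"x":0,"y":0,"z":0,"roll":0},
    {"x":0,"y":-1.2,"z":0,"roll":0},
    {"x":0,"y":-1.2,"z":0,"roll":0},
    {"x":0,"y":-1.0,"z":0,"roll":0},
    {"x":0,"y":-0.5,"z":0,"roll":0},
    {"x":0,"y":-0.4,"z":0,"roll":0},
    {"x":0,"y":-0.4,"z":0,"roll":0},
    {"x":0,"y":-0.4,"z":0,"roll":0},
    {"x":0,"y":-0.4,"z":0,"roll":0},
    {"x":0,"y":0,"z":0,"roll":0},
    {"x":0,"y":0,"z":0,"roll":0},
    {"x":0,"y":0,"z":0,"roll":0},
  ],
)

```text
clock: 23.85
tool_pos: [0.5012, 0.1014, 0.0524]
orientation: [180.0, 0.0, 11.5]
force: [-0.4, -0.6, 0.6]
opening: 0.0871
```

```bash
python3 - <<'E'
from h import *
from plant import ctrl
s,o=save("wrist","w14",ctrl); print(o['tool_pos'],o['orientation'],o['clock'],o['opening'])
E
```

```text
[0.50118865 0.10142634 0.05240474] [1.79997749e+02 5.02980671e-03 1.14573460e+01] 23.85 0.08708111820174164
```

View pics/w14.png

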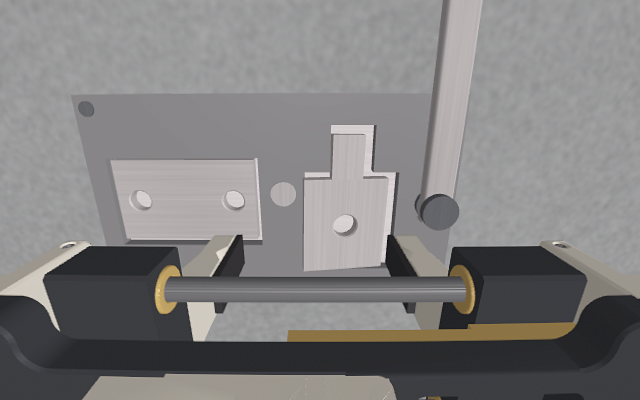

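jog_arm(
  commands=[
    {"x":0,"y":0,"z":-1.5,"roll":0},
    {"x":0.3,"y":-1.9,"z":-1.5,"roll":0},
    {"x":0.3,"y":-1.9,"z":0,"roll":0},
    {"x":0,"y":0,"z":0,"roll":0},
    {"x":0,"y":0,"z":0,"roll":0},
    {"x":0,"y":0,"z":0,"roll":0},
    {"x":0,"y":0,"z":0,"roll":0},
    {"x":0,"y":0,"z":0,"roll":0},
    {"x":0,"y":0,"z":2,"roll":0},
    {"x":0,"y":0,"z":2,"roll":0},
    {"x":0,"y":0,"z":0,"roll":0},
    {"x":0,"y":0,"z":0,"roll":0},
  ],
  gripper=0,
)

```text
clock: 25.1
tool_pos: [0.4995, 0.1397, 0.0425]
orientation: [180.0, 0.0, 11.5]
force: [-0.6, 0.5, 0.5]
opening: 0.0009
```

```bash
python3 - <<'E'
from h import *
from plant import ctrl
s,o=save("wrist","w15",ctrl); print(o['tool_pos'],o['orientation'],o['clock'],o['opening'])
E
```

```text
[0.49949724 0.1397131  0.04250084] [1.79963125e+02 4.97538228e-02 1.14671647e+01] 25.1 0.0009482862596718383
```

View pics/w15.png

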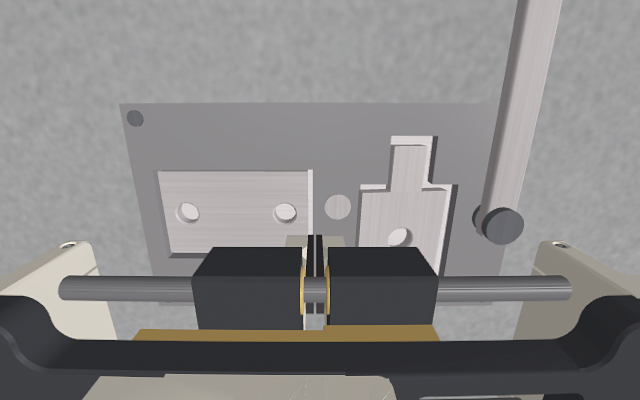

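jog_arm(
  commands=[
    {"x":0,"y":0,"z":1.4,"roll":0},
    {"x":0,"y":0,"z":1.0,"roll":0},
    {"x":0,"y":0,"z":0,"roll":0},
    {"x":0,"y":0.4,"z":0,"roll":0},
    {"x":0,"y":0.3,"z":0,"roll":0},
    {"x":0,"y":0.3,"z":0,"roll":0},
    {"x":0,"y":0.2,"z":0,"roll":0},
    {"x":0,"y":0,"z":0,"roll":0},
    {"x":0,"y":0,"z":0,"roll":0},
  ],
)

```text
clock: 26.05
tool_pos: [0.502, 0.1282, 0.0185]
orientation: [-180.0, -0.0, 11.5]
force: [0.3, 0.6, 0.2]
opening: 0.0001
```

```bash
python3 - <<'E'
from h import *
from plant import ctrl
s,o=save("wrist","w16",ctrl); print(o['tool_pos'],o['orientation'],o['clock'],o['opening'])
E
```

```text
[0.50199355 0.12820854 0.01854875] [-1.79995788e+02 -1.15970409e-02  1.14588344e+01] 26.05 8.27466202797222e-05
```

View pics/w16.png

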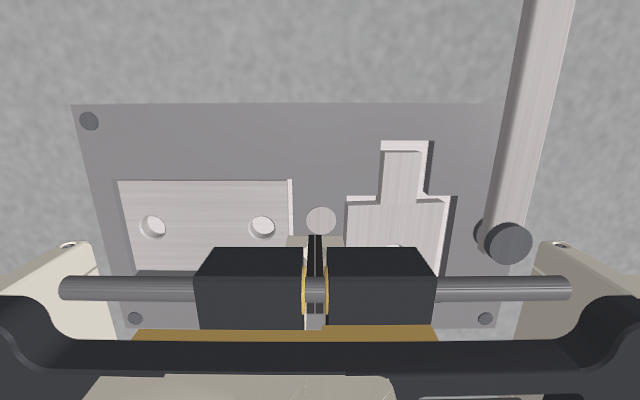

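jog_arm(
  commands=[
    {"x":0,"y":-0.3,"z":-1,"roll":0},
    {"x":-1.5,"y":1,"z":-4.5,"roll":0},
    {"x":-1.5,"y":2,"z":-3,"roll":0},
    {"x":-1.5,"y":2,"z":-1,"roll":0},
    {"x":0,"y":0,"z":0,"roll":0},
    {"x":0,"y":0,"z":0,"roll":0},
  ],
)

```text
clock: 26.7
tool_pos: [0.4674, 0.0734, 0.1145]
orientation: [-180.0, -0.1, 11.4]
force: [0.0, -0.5, -0.8]
opening: 0.0002
```

```bash
python3 - <<'E'
from h import *
from plant import ctrl
s,o=save("wrist","w17",ctrl); print(o['tool_pos'],o['orientation'],o['clock'],o['opening'])
crop("w17",160,440,30,250,2.8)
E
```

```text
[0.46742877 0.07343077 0.11446925] [-1.79957132e+02 -1.15792855e-01  1.14439989e+01] 26.7 0.00023183439144042293
```

View pics/w17_c160_30.png

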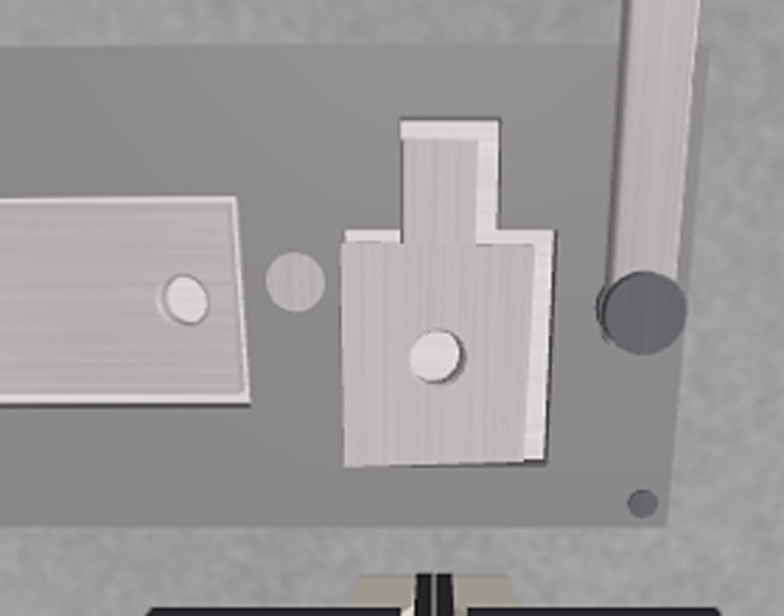

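```bash
cat > chk.py <<'E'
from h import *
def chk(tag,x0,y0,k,rim,pl,zl,zr=.014):
    s,o=load(tag)
    f=lambda l,z: onplane(np.array(l)/k+[x0-.3,y0-.3],z,s,o)[:,:2]
    M=np.array([[.070,.015],[.070,-.015],[.038,-.033],[-.038,-.033]]);P=f(rim,.015)
    T=lambda w:M@np.array([[np.cos(w[2]),np.sin(w[2])],[-np.sin(w[2]),np.cos(w[2])]])+w[:2]
    r=least_squares(lambda w:(T(w)-P).ravel(),[.507,.077,.2]);print(r.x.round(4),np.degrees(r.x[2]).round(2),(1000*r.fun).round(1))
    a=r.x[2];u=np.array([np.cos(a),np.sin(a)]);v=np.array([-u[1],u[0]])
    for n,p,z in zip(("TL","TR","BR","BL"),pl,(zl,zr,zr,zl)):
        d=f([p],z)[0]-r.x[:2];print(n,(d@u*1000).round(1),(d@v*1000).round(1))
E
python3 - <<'E'
from chk import *
chk("w17",160,30,2.8,[[400,119],[499,119],[554,230],[547,462]],[[341,243],[534,245],[523,461],[344,467]],.023)
E
```

```text
[0.5073 0.0767 0.2054] 11.77 [ 0.2  0.8  0.6  0.1  0.4 -0.6 -1.2 -0.3]
TL 34.6 32.2
TR 33.3 -26.5
BR -36.7 -25.0
BL -35.6 34.0
```

jog_arm(
  commands=[
    {"x":1.6,"y":-2.9,"z":0,"roll":0},
    {"x":1.55,"y":-2.85,"z":0,"roll":0},
    {"x":0,"y":0,"z":4,"roll":0},
    {"x":0,"y":0,"z":4,"roll":0},
    {"x":0,"y":0,"z":1.6,"roll":0},
    {"x":0,"y":0,"z":0,"roll":0},
    {"x":0,"y":0,"z":0,"roll":0},
  ],
)

```text
clock: 27.45
tool_pos: [0.4864, 0.1365, 0.0164]
orientation: [179.9, 0.1, 11.5]
force: [-0.2, -0.2, -0.4]
opening: 0.0002
```

jog_arm(
  commands=[
    {"x":0,"y":0.5,"z":0,"roll":0},
    {"x":0,"y":0.4,"z":0,"roll":0},
    {"x":0,"y":0.3,"z":0,"roll":0},
    {"x":0,"y":0.2,"z":0,"roll":0},
    {"x":0,"y":0.2,"z":0,"roll":0},
    {"x":0,"y":0,"z":0,"roll":0},
  ],
)

```text
clock: 28.05
tool_pos: [0.4899, 0.1199, 0.0175]
orientation: [-180.0, -0.0, 11.4]
force: [-0.1, 0.5, -0.0]
opening: 0.0005
```

```bash
python3 - <<'E'
from h import *
from plant import ctrl
s,o=save("wrist","w18",ctrl); print(o['tool_pos'],o['orientation'],o['clock'],o['opening'],o['force'])
E
```

```text
[0.48985943 0.11988788 0.0175237 ] [-1.79999263e+02 -8.89883626e-03  1.14478136e+01] 28.05 0.0005356016323415953 [-0.09021315  0.50432753 -0.00282351]
```

View pics/w18.png

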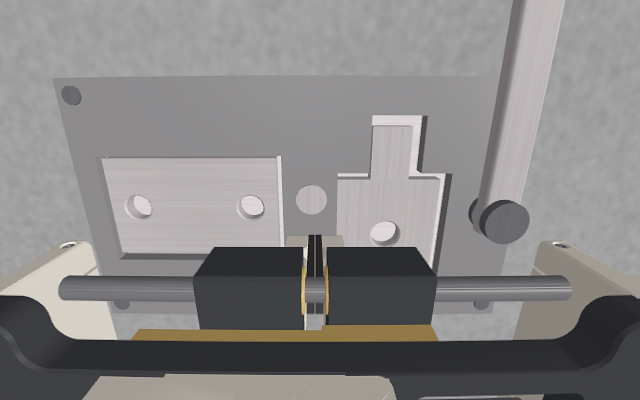

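jog_arm(
  commands=[
    {"x":0,"y":0.2,"z":0,"roll":0},
    {"x":0,"y":0.2,"z":0,"roll":0},
    {"x":0,"y":0,"z":0,"roll":0},
    {"x":0,"y":0,"z":0,"roll":0},
  ],
)

```text
clock: 28.5
tool_pos: [0.4906, 0.1162, 0.0175]
orientation: [-180.0, -0.0, 11.5]
force: [-0.1, 0.5, -0.2]
opening: 0.0005
```

```bash
python3 - <<'E'
from h import *
from plant import ctrl
s,o=save("wrist","w19",ctrl); print(o['tool_pos'],o['orientation'],o['clock'],o['opening'],o['force'])
crop("w19",250,480,60,250,3.4)
E
```

```text
[0.49059292 0.11624059 0.01746164] [-1.79999635e+02 -4.13792014e-03  1.14652535e+01] 28.5 0.0004597638157295123 [-0.07796914  0.52333279 -0.24733698]
```

View pics/w19_c250_60.png

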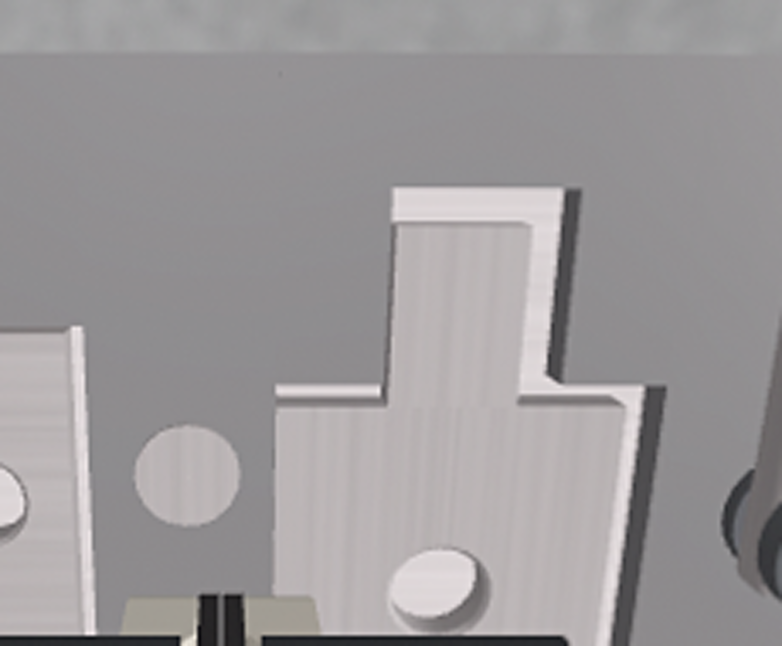

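jog_arm(
  commands=[
    {"x":0,"y":-0.3,"z":-1,"roll":0},
    {"x":-1.0,"y":1,"z":-4.5,"roll":0},
    {"x":-1.0,"y":2,"z":-3,"roll":0},
    {"x":-1.0,"y":1,"z":-1,"roll":0},
    {"x":0,"y":0,"z":0,"roll":0},
    {"x":0,"y":0,"z":0,"roll":0},
  ],
)

```text
clock: 29.15
tool_pos: [0.4684, 0.0741, 0.1127]
orientation: [-180.0, -0.1, 11.4]
force: [0.5, 0.7, 0.3]
opening: 0.0008
```

```bash
python3 - <<'E'
from h import *
from plant import ctrl
s,o=save("wrist","w20",ctrl); print(o['tool_pos'],o['orientation'],o['clock'],o['opening'])
crop("w20",160,440,30,250,2.8)
E
```

```text
[0.46842105 0.07409544 0.11268965] [-1.79971290e+02 -5.03713520e-02  1.14402732e+01] 29.15 0.0007768192980028497
```

View pics/w20_c160_30.png

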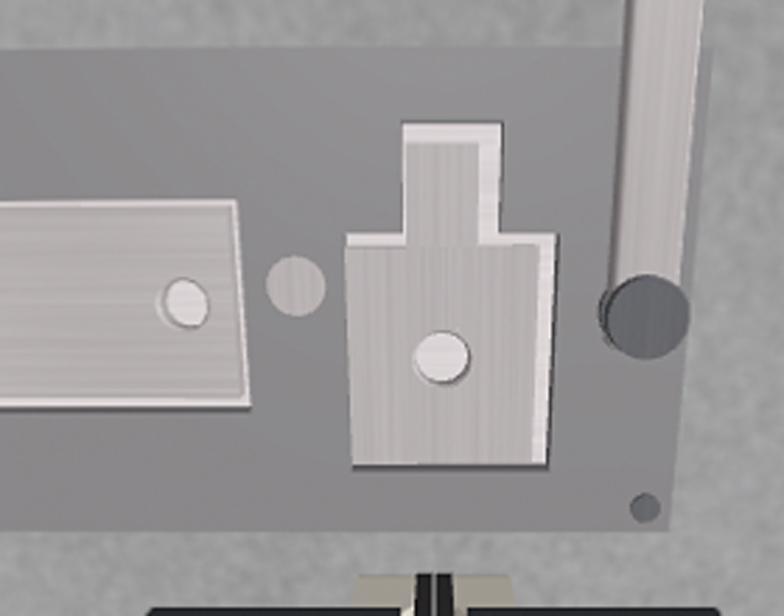

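```bash
python3 - <<'E'
from chk import *
chk("w20",160,30,2.8,[[401,122],[501,122],[556,233],[548,468]],[[345,246],[539,245],[532,464],[352,465]],.014)
from plant import ctrl
for n in("scene","side"): save(n,n+"20",ctrl)
crop("scene20",280,400,130,230,6);crop("side20",240,340,150,230,7)
E
```

```text
[0.5072 0.0769 0.2027] 11.61 [ 0.3  0.7  0.5  0.1  0.1 -0.6 -0.8 -0.3]
TL 34.4 32.1
TR 34.5 -27.5
BR -36.1 -27.7
BL -36.2 32.3
```

View pics/scene20_c280_130.png

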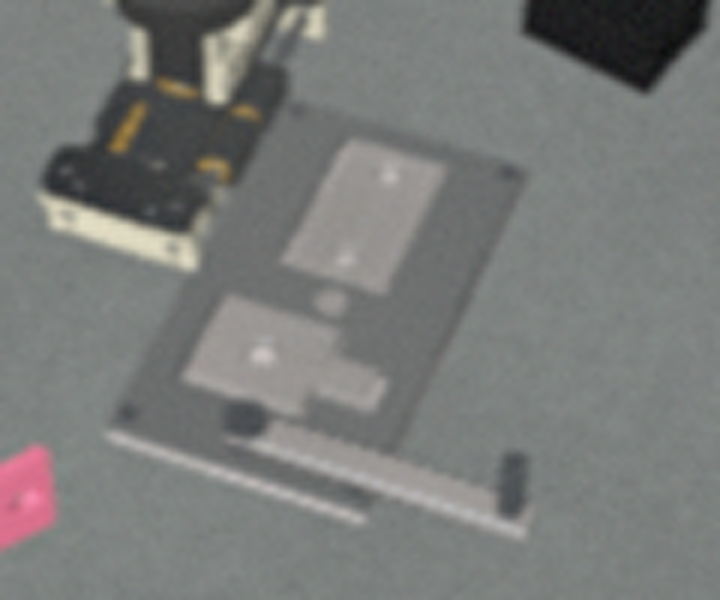

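View pics/side20_c240_150.png

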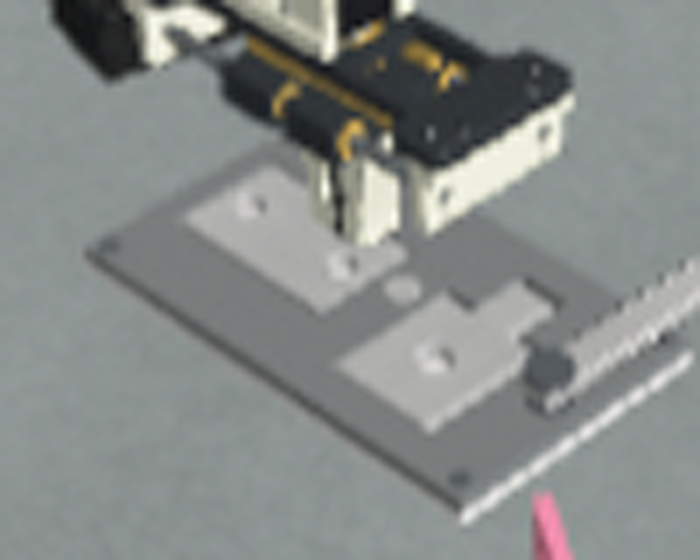

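The tongue plate now reads flat and in its pocket: all four corners are inside the rim and its width is 60 mm. I'll confirm the height by touching it lightly from above near its +y edge.

jog_arm(
  commands=[
    {"x":2.35,"y":-1.5,"z":3,"roll":0},
    {"x":0,"y":0,"z":3.5,"roll":0},
    {"x":0,"y":0,"z":2.5,"roll":0},
    {"x":0,"y":0,"z":0.5,"roll":0},
    {"x":0,"y":0,"z":0,"roll":0},
    {"x":0,"y":0,"z":0.15,"roll":0},
    {"x":0,"y":0,"z":0.1,"roll":0},
    {"x":0,"y":0,"z":0,"roll":0},
    {"x":0,"y":0,"z":0,"roll":0},
  ],
)

```text
clock: 30.2
tool_pos: [0.4888, 0.0936, 0.0153]
orientation: [-180.0, -0.0, 11.5]
force: [0.1, 0.3, 0.1]
opening: 0.0004
```

jog_arm(
  commands=[
    {"x":0,"y":0,"z":0.1,"roll":0},
    {"x":0,"y":0,"z":0.1,"roll":0},
    {"x":0,"y":0,"z":0,"roll":0},
  ],
)

```text
clock: 30.5
tool_pos: [0.4889, 0.0936, 0.0143]
orientation: [-180.0, -0.1, 11.5]
force: [-4.5, 0.1, 15.4]
opening: 0.0005
```

jog_arm(
  commands=[
    {"x":0,"y":0,"z":-3,"roll":0},
    {"x":1.65,"y":-3.25,"z":0,"roll":0},
    {"x":1.65,"y":-3.25,"z":0,"roll":0},
    {"x":1.65,"y":-3.25,"z":0,"roll":0},
    {"x":0,"y":0,"z":2,"roll":0},
    {"x":0,"y":0,"z":0.6,"roll":0},
    {"x":0,"y":0,"z":0,"roll":0},
    {"x":0,"y":0,"z":0.15,"roll":0},
    {"x":0,"y":0,"z":0.1,"roll":0},
    {"x":0,"y":0,"z":0.1,"roll":0},
    {"x":0,"y":0,"z":0,"roll":0},
  ],
)

```text
clock: 31.6
tool_pos: [0.518, 0.1986, 0.0143]
orientation: [-180.0, -0.0, 11.5]
force: [-0.9, -1.1, 5.1]
opening: 0.0003
```

Both plates read flat by touch, with contact at z ≈ 14 mm. Next is the keeper.

jog_arm(
  commands=[
    {"x":0,"y":0,"z":-4,"roll":0},
    {"x":0,"y":0,"z":-4.5,"roll":0.15},
    {"x":0,"y":0,"z":-4,"roll":0.15},
    {"x":2.9,"y":3.2,"z":0,"roll":0},
    {"x":2.9,"y":3.2,"z":0,"roll":0},
    {"x":2.9,"y":3.2,"z":0,"roll":0},
    {"x":2.9,"y":3.2,"z":0,"roll":0},
    {"x":0,"y":0,"z":0,"roll":0},
    {"x":0,"y":0,"z":0,"roll":0},
  ],
  gripper=3.2,
)

```text
clock: 32.5
tool_pos: [0.6205, 0.0585, 0.1383]
orientation: [-180.0, 0.0, -5.9]
force: [0.1, 0.2, 0.2]
opening: 0.0318
```

```bash
python3 - <<'E'
from h import *
from plant import ctrl
s,o=save("wrist","w21",ctrl); print(o['tool_pos'],o['orientation'],o['clock'],o['opening'])
E
```

```text
[0.62047129 0.05854107 0.13828807] [-1.79998469e+02  1.63637065e-02 -5.87451366e+00] 32.5 0.03182671890769286
```

View pics/w21.png

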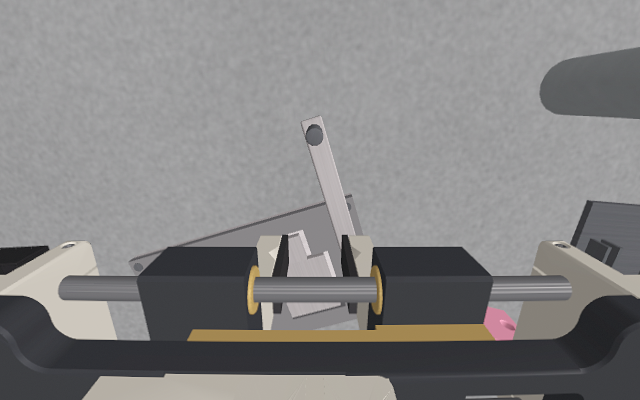

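```bash
python3 - <<'E'
from h import *
s,o=load("w21")
print("post top",onplane([[314,133]],.074,s,o))
a,b=onplane([[302,119],[321,115.5]],.029,s,o);print("arm end",a,b,np.linalg.norm(a-b))
p=np.array([.533,.0242]);q=onplane([[314,133]],.074,s,o)[0][:2];print(np.linalg.norm(q-p),np.degrees(np.arctan2(*(q-p)[::-1])))
E
```

```text
post top [[0.68309716 0.05243819 0.074     ]]
arm end [0.69225335 0.06238709 0.029     ] [0.69351796 0.04515483 0.029     ] 0.01727860846367901
0.15273032262136263 10.654672827203601
```

jog_arm(
  commands=[
    {"x":3.1,"y":0,"z":0,"roll":0},
    {"x":3.1,"y":0,"z":0,"roll":0},
    {"x":0,"y":0,"z":2.5,"roll":0},
    {"x":0,"y":0,"z":0,"roll":0},
    {"x":0,"y":0,"z":0,"roll":0},
  ],
)

```text
clock: 33.05
tool_pos: [0.681, 0.0544, 0.1134]
orientation: [180.0, 0.1, -5.6]
force: [0.1, -0.5, -0.0]
opening: 0.0318
```

```bash
python3 - <<'E'
from h import *
from plant import ctrl
s,o=save("wrist","w22",ctrl); print(o['tool_pos'],o['orientation'],o['clock'],o['opening'])
E
```

```text
[0.68098063 0.05443739 0.11337244] [ 1.79954398e+02  8.61399817e-02 -5.64455482e+00] 33.05 0.03177831662298765
```

View pics/w22.png

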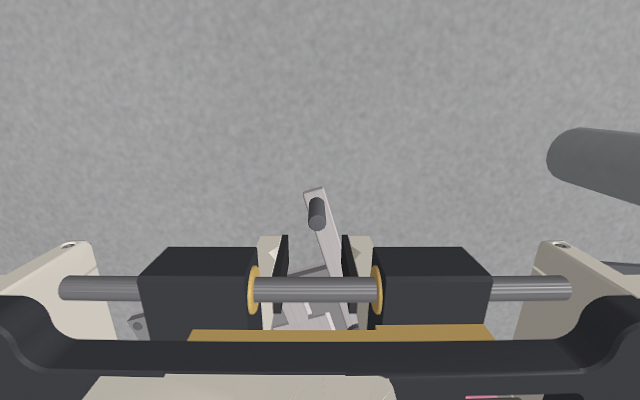

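jog_arm(
  commands=[
    {"x":0,"y":0.1,"z":2.5,"roll":0},
    {"x":0,"y":0,"z":2.5,"roll":0},
    {"x":0,"y":0,"z":2.1,"roll":0},
    {"x":0,"y":0,"z":0,"roll":0},
  ],
)

```text
clock: 33.5
tool_pos: [0.68, 0.0528, 0.0409]
orientation: [179.9, 0.2, -5.7]
force: [0.3, 0.4, -0.3]
opening: 0.0316
```

jog_arm(
  commands=[
    {"x":-0.345,"y":-0.99,"z":0,"roll":-0.07},
    {"x":-0.345,"y":-0.99,"z":0,"roll":-0.07},
    {"x":-0.345,"y":-0.99,"z":0,"roll":-0.07},
    {"x":-0.345,"y":-0.99,"z":0,"roll":-0.07},
    {"x":-0.345,"y":-0.99,"z":0,"roll":-0.07},
    {"x":-0.345,"y":-0.99,"z":0,"roll":-0.07},
    {"x":-0.345,"y":-0.99,"z":0,"roll":-0.07},
    {"x":-0.345,"y":-0.99,"z":0,"roll":-0.07},
  ],
)

```text
clock: 34.3
tool_pos: [0.6445, 0.1272, 0.0452]
orientation: [180.0, -0.2, 26.6]
force: [0.4, -1.0, -0.1]
opening: 0.032
```

```bash
python3 - <<'E'
from h import *
from plant import ctrl
s,o=save("scene","s23",ctrl); print(o['tool_pos'],o['orientation'],o['clock'],o['joint_pos'])
d=o['tool_pos'][:2]-[.533,.0242];print(np.linalg.norm(d),np.degrees(np.arctan2(d[1],d[0]))-11.5)
crop("s23",260,420,110,240,4.6)
E
```

```text
[0.64447276 0.12721073 0.04516566] [179.97323271  -0.18602419  26.58613725] 34.3 [ 2.81612706e+01  2.77785309e+01 -1.38504285e+01  4.27614225e-02
 -4.81858304e+01  8.83963649e+01]
0.15178071812827565 31.24068022885229
```

View pics/s23_c260_110.png

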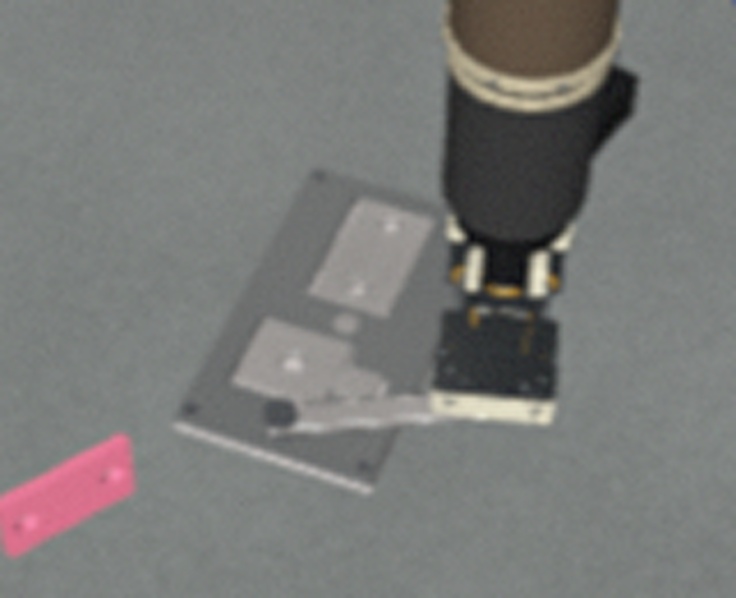

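jog_arm(
  commands=[
    {"x":-0.345,"y":-0.99,"z":0.1,"roll":-0.07},
    {"x":-0.345,"y":-0.99,"z":0,"roll":-0.07},
    {"x":-0.345,"y":-0.99,"z":0,"roll":-0.07},
    {"x":-0.345,"y":-0.99,"z":0,"roll":-0.07},
    {"x":-0.345,"y":-0.99,"z":0,"roll":-0.07},
    {"x":-0.345,"y":-0.99,"z":0,"roll":-0.07},
    {"x":-0.345,"y":-0.99,"z":0,"roll":-0.07},
    {"x":-0.345,"y":-0.99,"z":0,"roll":-0.07},
    {"x":-0.345,"y":-0.99,"z":0,"roll":-0.07},
    {"x":-0.345,"y":-0.99,"z":0,"roll":-0.07},
    {"x":-0.345,"y":-0.99,"z":0,"roll":-0.07},
    {"x":0,"y":0,"z":0,"roll":0},
  ],
)

```text
clock: 35.55
tool_pos: [0.5411, 0.1731, 0.0434]
orientation: [179.9, -0.1, 70.5]
force: [-0.1, -0.4, -0.6]
opening: 0.0319
```

```bash
python3 - <<'E'
from h import *
from plant import ctrl
s,o=save("wrist","w24",ctrl); print(o['tool_pos'],o['orientation'],o['clock'],o['joint_pos'].round(1),o['force'])
d=o['tool_pos'][:2]-[.533,.0242];print(np.linalg.norm(d),np.degrees(np.arctan2(d[1],d[0]))-11.5)
E
```

```text
[0.5410823  0.17312551 0.04336051] [ 1.79926094e+02 -1.01154916e-01  7.05404293e+01] 35.55 [ 37.5  21.2 -25.7   0.  -43.  123.1] [-0.12963467 -0.4267606  -0.64610193]
0.1491446643992348 75.3935613810862
```

View pics/w24.png

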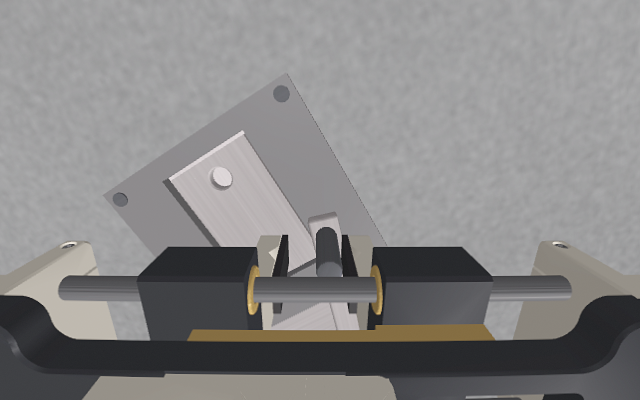

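jog_arm(
  commands=[
    {"x":-0.345,"y":-0.99,"z":0,"roll":-0.07},
    {"x":-0.345,"y":-0.99,"z":0,"roll":-0.07},
    {"x":-0.345,"y":-0.99,"z":0,"roll":-0.07},
    {"x":-0.172,"y":-0.5,"z":0,"roll":-0.035},
    {"x":-0.172,"y":-0.5,"z":0,"roll":-0.035},
    {"x":0,"y":0,"z":0,"roll":0},
    {"x":0,"y":0,"z":0,"roll":0},
  ],
)

```text
clock: 36.3
tool_pos: [0.5002, 0.1685, 0.042]
orientation: [180.0, -0.0, 86.4]
force: [0.1, -0.1, 0.6]
opening: 0.0318
```

```bash
python3 - <<'E'
from h import *
from plant import ctrl
s,o=save("wrist","w25",ctrl); print(o['tool_pos'],o['orientation'],o['clock'],o['joint_pos'].round(1),o['force'])
d=o['tool_pos'][:2]-[.533,.0242];print(np.linalg.norm(d),np.degrees(np.arctan2(d[1],d[0]))-11.5)
E
```

```text
[0.50015928 0.16845381 0.04199047] [ 1.79963652e+02 -2.59604594e-02  8.63889884e+01] 36.3 [ 39.9  18.2 -30.9   0.  -40.9 136.5] [ 0.07771161 -0.05140139  0.57957839]
0.14794483289138194 91.32532341815828
```

View pics/w25.png

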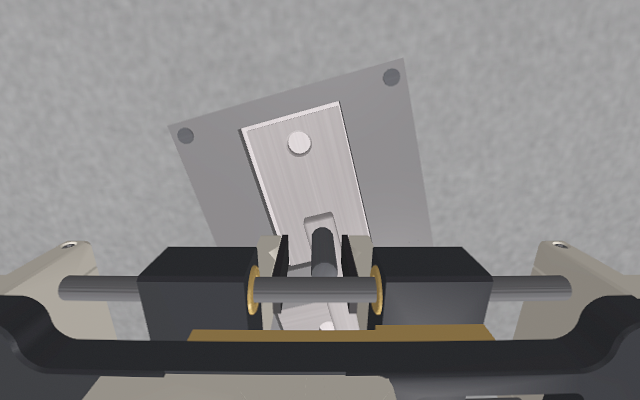

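jog_arm(
  commands=[
    {"x":-0.1,"y":-0.3,"z":0,"roll":-0.02},
    {"x":-0.1,"y":-0.3,"z":0,"roll":-0.02},
    {"x":0,"y":0,"z":0,"roll":0},
    {"x":0,"y":0,"z":0,"roll":0},
  ],
)

```text
clock: 36.75
tool_pos: [0.494, 0.1667, 0.0416]
orientation: [179.9, -0.0, 88.8]
force: [4.2, -0.7, -2.3]
opening: 0.0323
```

jog_arm(
  commands=[
    {"x":-0.1,"y":-0.3,"z":0,"roll":0},
    {"x":-0.1,"y":-0.3,"z":0,"roll":0},
    {"x":0,"y":0,"z":0,"roll":0},
    {"x":0,"y":0,"z":0,"roll":0},
  ],
)

```text
clock: 37.15
tool_pos: [0.4934, 0.1669, 0.0421]
orientation: [179.5, -0.2, 88.9]
force: [29.8, -5.8, -21.6]
opening: 0.0324
```

```bash
python3 - <<'E'
from h import *
from plant import ctrl
s,o=save("wrist","w26",ctrl); print(o['tool_pos'],o['orientation'],o['clock'],o['force'])
d=o['tool_pos'][:2]-[.533,.0242];print(np.linalg.norm(d),np.degrees(np.arctan2(d[1],d[0]))-11.5)
E
```

```text
[0.49335726 0.16685235 0.04211321] [179.4615113   -0.23401515  88.9035751 ] 37.15 [ 29.79113731  -5.81735496 -21.60812855]
0.1480582284170942 94.03048301740128
```

View pics/w26.png

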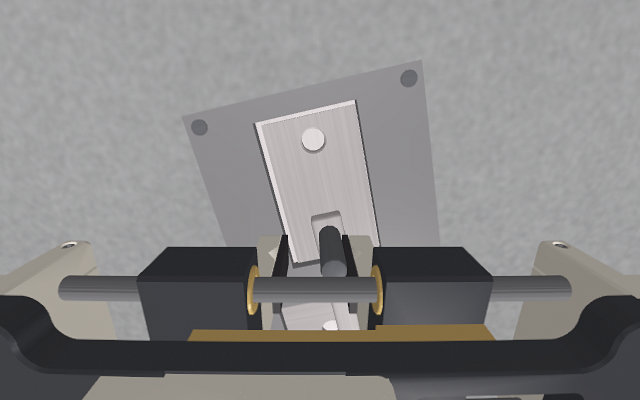

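jog_arm(
  commands=[
    {"x":0.2,"y":0.6,"z":0,"roll":0},
    {"x":0.2,"y":0.7,"z":0,"roll":0},
    {"x":0,"y":0,"z":0,"roll":0},
    {"x":0,"y":0,"z":0,"roll":0},
  ],
)

```text
clock: 37.6
tool_pos: [0.4999, 0.1682, 0.0412]
orientation: [-179.9, 0.0, 88.8]
force: [-0.9, -0.9, 0.8]
opening: 0.032
```

jog_arm(
  commands=[
    {"x":0,"y":0,"z":-2,"roll":0},
    {"x":0,"y":0,"z":-4,"roll":0},
    {"x":0,"y":0,"z":-4,"roll":0},
    {"x":-3,"y":0,"z":-4,"roll":0},
    {"x":-4,"y":0,"z":-2,"roll":0},
    {"x":0,"y":0,"z":0,"roll":0},
    {"x":0,"y":0,"z":0,"roll":0},
  ],
)

```text
clock: 38.3
tool_pos: [0.4986, 0.0979, 0.202]
orientation: [179.9, -0.1, 88.7]
force: [0.5, -1.0, 0.0]
opening: 0.0319
```

```bash
python3 - <<'E'
from h import *
from plant import ctrl
s,o=save("wrist","w27",ctrl); print(o['tool_pos'],o['orientation'],o['clock'],o['force'])
save("scene","s27",ctrl);crop("s27",200,420,100,280,3.6)
save("side","d27",ctrl);crop("d27",230,430,130,290,3.8)
E
```

```text
[0.49858827 0.09791928 0.20197407] [ 1.79947751e+02 -7.01533459e-02  8.87300362e+01] 38.3 [ 0.50367386 -1.02759733  0.04049155]
```

View pics/w27.png

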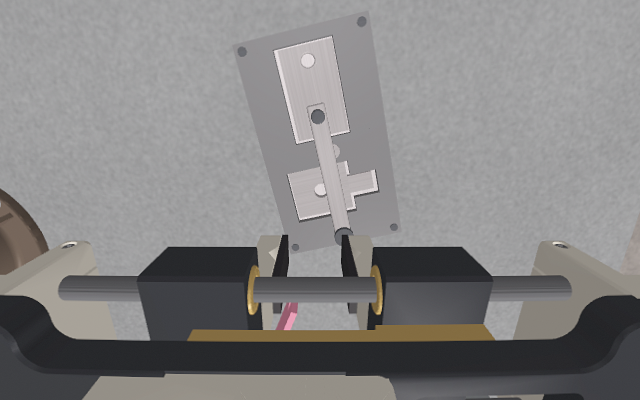

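View pics/s27_c200_100.png

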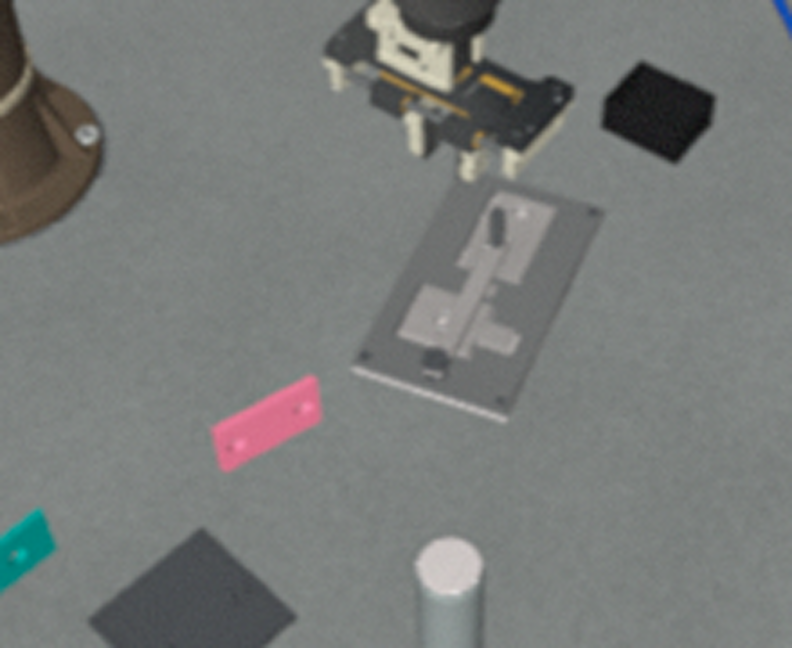

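View pics/d27_c230_130.png

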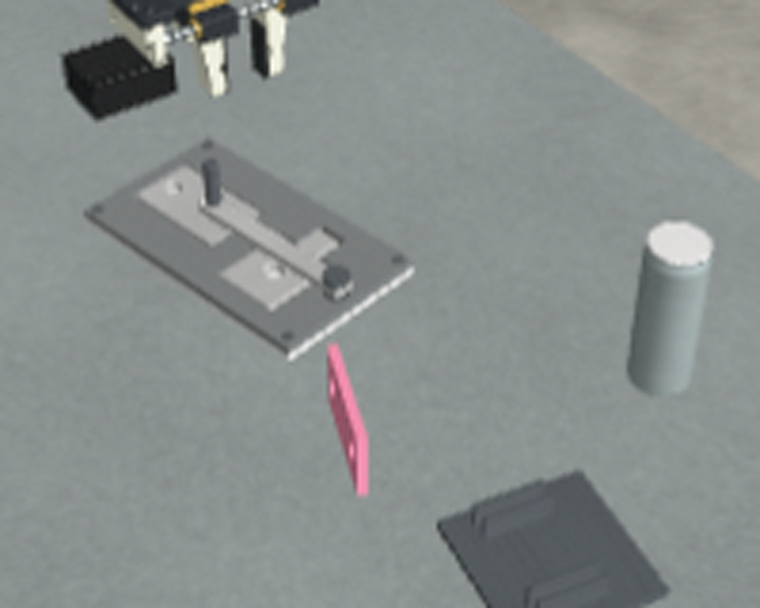

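```bash
python3 - <<'E'
from h import *
s,o=load("w27")
g=lambda p,z:onplane([p],z,s,o)[0][:2]
p=g([317,116],.074);q=g([344,236],.036);ang=lambda d:np.degrees(np.arctan2(d[1],d[0]))
print("post",p,"pivot",q,ang(p-q),ang(p-[.5325,.0242]),np.linalg.norm(p-[.5325,.0242]))
L=[g(c,.015) for c in ([274,52],[296,144],[333,37],[350,131])];print("pocket y dir",ang(L[0]-L[1]),ang(L[2]-L[3]))
T=[g(c,.015) for c in ([235,44],[290,253],[367,11],[401,227])];print("tray",ang(T[0]-T[1]),ang(T[2]-T[3]))
a,b=load("scene1")[0],load("s27")[0]
for r in ((310,340,245,295),(360,405,110,150),(230,310,315,370)):
    x0,x1,y0,y1=r; print(np.abs(a['image'][y0:y1,x0:x1].astype(int)-b['image'][y0:y1,x0:x1]).mean())
E
```

```text
post [0.50244948 0.17119566] pivot [0.53328308 0.0261768 ] 102.00335971146156 101.55385459483178 0.15003585085195298
pocket y dir 101.20467089393958 101.08519649494515
tray 100.55468694528119 101.88163221023052
3.352888888888889
3.155
3.104848484848485
```

The keeper measures about 90.4° relative to the tray, against its 90.2° stop. The bystanders look unchanged, so I'm handing in.

```bash
python3 - <<'E'
from plant import ctrl
print(ctrl.close_job()); print(ctrl.get_obs()['clock'])
E
```

```text
the job is handed in; nothing more can be done
None
the job is handed in; nothing more can be done
```

Both plates are flat in their own pockets and the keeper is home. I handed the job in at about 38 s on the robot's clock.

**How it was done:** I stood each plate on edge against a side wall of its pocket, tipped it over, and nudged the raised edge off the rim until it dropped in. The tongue plate needed a second, longer nudge, because after the first one its edge was still on the rim. Then I swung the keeper round by its post until it met the end stop.

**Checks on the plates and keeper:**
- **Plate height:** before the swing, touching each plate from above gave contact at about z = 14 mm, which is where the top of a plate lying flat on the floor should be. I touched one spot on each plate.
- **Tongue plate position:** all four corners were inside the rim, with its centre about 2.5 mm from the pocket centre.
- **Strap position:** I judged this by eye only. It lies inside its pocket with floor showing along its edges.
- **Keeper:** the last wrist picture puts it at about 90.4° to the tray (stop at 90.2°), good to about 1°. It took nearly 30 N at the stop without moving, well above the 6 N of the detent.

**Bystanders and arm:** the spray can, screw bin and screwdriver look unchanged between the first and last scene pictures. The arm was clear of everything, at about 0.2 m height.

No final check failed or disagreed.

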